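# Date-stamp a deposit book in the lever press

## Robot

A 7-joint arm with a two-finger parallel gripper is mounted at the origin on a cart in front of the work surface, level with it; the furniture and walls round the work are solid. World frame = base frame: x ahead of the robot, y to its left, z up, the work surface at z = 0. Lengths are in m, angles in rad, forces in N, time in s.
With the tool pointing down it reaches from about 0.425 to 0.875 m from the base axis. Payload 4.7 kg.
Tool frame: the origin (TCP) lies at the very end of the fingers, on their centre line; the grasp point (between the pads) lies 19 mm behind it; z points along the fingers, y is the line along which they close (so a half turn about z gives the same grasp; the last joint's range is limited). The gripper opens to 87 mm and grips with 3 to 60 N. Pads are 19 mm wide; open, the fingers measure 117 mm over their backs; the gripper's body (75 mm by 190 mm) begins 51 mm behind the grasp point.
Start: joints at [1.206, 0.321, -0.07, 1.45, 0.023, 1.371, -0.057], TCP at [0.24, -0.604, 0.188] pointing down, gripper open.
Joint ranges: [-2.86, 2.86], [-0.3, 2.09], [-1.38, 1.24], [0.06, 2.45], [-1.56, 4.7], [0.09, 2.05], [-2.69, 2.69]. Speed limits (rad/s): [2.57, 2.57, 3.14, 3.14, 3.14, 3.14, 3.14].

## Interface

Orientations are given as a rotation vector (axis times angle).
In Python, from bench import ctrl, vision gives the robot as it stands.
- The arm moves only by the tool jog_arm, never from a script. Its argument "increments" is a list of rows, each an object of numbers: "tx", "ty", "tz": the shift along the tool's x, y, z in mm; "wx", "wy", "wz": the turn, a rotation vector about the tool's x, y, z in rad; "gripper": the opening, from 0 (shut) to 1 (fully open). In form: [{"tx": .., "ty": .., "tz": .., "wx": .., "wy": .., "wz": .., "gripper": ..}, ...]. A call has exactly 5 rows; each row is the pose to reach, as a shift and turn from the pose commanded when the call began, along the tool's axes at that moment; what a row does not reach only later rows make up. A row lasts 1/12 s, in which the tool goes at most 41.7 mm and 7.16 degrees, less where a joint would pass 70% of its speed; a pose out of reach is approached as far as the arm can. A call with a gripper value outside its range is refused whole. The fingers move at their own pace and stop on an object; "grip_force" is the grip in N (left out, the last holds). Time passes only in rows, so rows that repeat a pose let the fingers close, or fill a call up. It gives the time, the measured TCP pose, the force, the opening and the grip force at its end, in the units of the state.
- ctrl.get_state(): the state, without advancing time (a new reading comes with each control period).
- vision.get_image(name): name is "side" or "top" or "wrist"; returns a dict with "color" (384x512x3 uint8, blue, green, red), "fx", "fy", "cx", "cy" (pixels), "extrinsics" (4x4, takes a point from world to camera coordinates). Camera axes: x right, y down, z forward; pixel columns grow to the right and rows downward; lengths in m; the calibration is good to about 2 mm. The wrist camera is an equidistant fisheye: a pixel r from the principal point sees the ray r / f radians off the axis. A picture is of the moment at which its call begins. There is no depth.
- ctrl.close_job(): hands the job in; it is judged then, once.
Trained networks look in the newest picture that a camera, given by its name, has taken for a name from the list of things; names that differ only in an ending like _2 or _b are one class to them, and where a whole thing is asked for, a point or a joint stands for the part that bears it (a point fixed in the world has none). Each returns a list of dicts, best first, with "conf" (0 to 1); they miss things now and then, are a little off and sometimes report something else, mostly with a low value. They report only what shows in the picture. A call takes as long as a camera call.
- vision.spot_in(camera, thing): "bbox" ([left, top, right, bottom] in pixels, round what is visible of it).
The state is a dict: "time": time; "joint_positions": joint angles; "qd": joint speeds; "joint_torque": joint torques, N m; "position": TCP position; "tool_rot": TCP orientation; "ft_force": force on the tool from outside, world axes, zero at the start; "torque": the same for the moment, N m; "grip_width": opening from 0.0 (shut) to 1.0 (fully open); "grip_force": force on a finger pad.
Only numpy, scipy, OpenCV 4.12 (cv2) and the standard library are available. Lean on these libraries where they do the work, as an engineer would, in place of code of your own. Each camera call takes 0.05 s, during which the arm holds its last target. There are 200 camera calls.

## Task

Date-stamp the deposit book: with the fingertips and without picking anything up, push it along the counter into the corner of the stamp press, flush against both the long fence and the end stop. Only when it is home, press the lever pad down until the stamp bears firmly on the cover for a moment, then let the lever spring back up. The book must stay home, and the other things on the counter must not be moved.

Things in the scene. Friction and masses are not known exactly. Their poses are not given: they have to be found in the camera images.
- stamp_press: Grey cast desk date-stamp press, fixed to the counter, yaw about -0.04 to 0.13. Origin, on the counter: the inner corner where its long fence (face in the plane x = 0 of the press frame, looking to -x) and its end stop (face y = 0, looking to -y) meet. The book is home on the bare counter at x -100 to 0, y -160 to 0 mm of this frame, its own axes along the press's.
- fence_mid (a point): Top middle of the face of the press's steel long fence, at x = 0, y = -70, z = 16 mm of the press frame. The fence runs from the corner 140 mm toward -y; 16 mm high, 4 mm thick, a 3 mm high flange reaching to 16 mm behind the face. Beyond it a fixed upright glass screen, clear and hard to see, crosses the whole counter at world x = 0.675: keep the hand on the near side.
- stop_mid (a point): Top middle of the face of the press's steel end stop: 92 mm long from the corner toward -x of the press frame, 16 mm high; this point: x = -46, y = 0, z = 16 mm. Behind it (y 0 to 84 mm) stand a foot 22 mm high and a column; an arm 62 to 98 mm above the counter, x -64 to -26 mm, reaches from the column over the book to y = -54 mm.
- stamp_ram: The press's upright stamp: a black block 44 x 30 mm (x by y) under the arm, on the line x = -45, y = -35 mm of the press frame; origin on that line, at counter level when the lever is up. Its flat underside is 34 mm above the counter when up (14 mm clear of the book) and goes straight down 5.5 mm per 0.1 rad of lever.
- stamp_lever (a joint): The press's hand lever, rad: 0 = up (spring-held), grows as its pad is pressed down; the stamp meets the cover of the book at about 0.25; end of travel 0.34. About 3 N on the pad brings it down to the book, 6 N or more presses the stamp on firmly; it springs back when let go. Its hinge runs along the press's x axis, at y = 20, z = 112 mm.
- lever_pad (a point): Centre of the top of the lever's grey plastic thumb pad (34 x 36 mm), the free end of the lever, at x = -45, y = -64, z = 141 mm of the press frame when up. It sinks about 21 mm before the stamp meets the book, staying within 4 mm of the spot in plan. Press it straight down from above.
- deposit_book: Blue hard-bound closed book, 100 (x) x 160 (y) x 20 mm, 0.18 to 0.32 kg, lying loose on the counter in front and to the right of its home. Origin: centre of its underside; y along the 160 mm length. Spine on the -x side, white blank label on the top near the +y end. It starts turned up to 0.35 rad from the press and needs only sliding and squaring.
- wood_stamp: Hand stamp with a wooden handle, 30 mm wide, 75 mm high, standing on the counter; origin centre of underside. Leave alone.
- roll_of_coins: Paper roll of coins standing on end, 26 mm across, 88 mm high; origin centre of underside. Leave alone.
- till_roll: White paper till roll standing on end, 58 mm across, 57 mm high; origin centre of underside. Leave alone.
- ink_pad: Flat closed ink pad, 69 x 98 x 19 mm; origin centre of underside. Leave alone.
- stapler: Black desk stapler, 36 x 128 x 46 mm; origin centre of underside. Leave alone.
- ball_pen: Dark ball pen lying down, 11 x 136 x 12 mm; origin centre of underside. Leave alone.

How it is judged:
By the outcome, as a careful person would: the job done as asked, in the order asked, and still so for the second after the job is handed in, with the robot touching nothing.
It also fails if it takes over 64 s, if anything falls off the work surface, if the arm or the gripper's body presses on something with over 40 N, if the wrist force passes 120 N, or if a joint passes its speed limit or range.

## Working session

There is one attempt and no reset: what is moved stays moved. The work goes in short steps, Python scripts to look and compute and a tool call to move; the robot and the scene stay as the last step left them, time stands still between calls to the robot, and variables do not carry over. Pictures are saved under pics/ and viewed, at most 10 in all, crops included, and the job is handed in when it is done.

Besides the shell and the picture viewer there is one more tool, called as name(argument=value, ...), one argument or row to a line, values as JSON. jog_arm: Moves the arm, as the interface text tells. Its arguments: {"type":"object","properties":{"increments":{"type":"array"},"grip_force":{"type":"number"}},"required":["increments"]}

```bash
mkdir -p pics; ls
python3 - <<'E'
from bench import ctrl, vision
import cv2
s=ctrl.get_state(); print({k:s[k] for k in('time','position','tool_rot','ft_force','grip_width')})
for n in('top','side'):
    im=vision.get_image(n); cv2.imwrite(f'pics/{n}0.png',im['color'])
    print(n,im['fx'],im['fy'],im['cx'],im['cy'],im['extrinsics'])
    for t in('stamp_press','deposit_book','lever_pad','stamp_ram','wood_stamp','roll_of_coins','till_roll','ink_pad','stapler','ball_pen'):
        print(t,[([round(float(v)) for v in d['bbox']],round(float(d['conf']),2)) for d in vision.spot_in(n,t)[:2]])
E
```

```text
pics
{'time': 0.0, 'position': array([ 0.24006093, -0.60337833,  0.18697881]), 'tool_rot': array([-3.08362086e+00, -5.91112554e-01,  7.91941090e-04]), 'ft_force': array([0.28044967, 0.29052474, 0.40217182]), 'grip_width': 0.9978352227907651}
top 479.54387693259923 479.54387693259923 256.7417413098734 178.91913219775904 [[ 1.95975389e-02 -9.99805987e-01  1.98128875e-03 -6.46596407e-02]
 [-9.88637014e-01 -1.96739398e-02 -1.49029495e-01  5.20861721e-01]
 [ 1.49039561e-01  9.61835932e-04 -9.88830766e-01  1.47418882e+00]
 [ 0.00000000e+00  0.00000000e+00  0.00000000e+00  1.00000000e+00]]
stamp_press [([237, 157, 307, 190], 0.58)]
deposit_book [([285, 166, 341, 211], 0.7)]
lever_pad [([256, 164, 294, 179], 0.82), ([130, 168, 163, 200], 0.42)]
stamp_ram []
wood_stamp []
roll_of_coins []
till_roll [([381, 142, 403, 158], 0.57), ([238, 155, 309, 190], 0.37)]
ink_pad [([128, 169, 164, 202], 0.74), ([381, 141, 404, 160], 0.36)]
stapler [([365, 179, 408, 205], 0.89)]
ball_pen [([117, 208, 154, 213], 0.47), ([239, 155, 307, 190], 0.36)]
side 489.1856654178327 489.1856654178327 263.03495181044593 195.08926245031387 [[-0.99849365 -0.05202304  0.01743636  0.49865525]
 [-0.04484429  0.59068046 -0.80565848  0.16981479]
 [ 0.03161348 -0.8052268  -0.59212363  1.48123697]
 [ 0.          0.          0.          1.        ]]
stamp_press [([233, 178, 267, 243], 0.65)]
deposit_book [([256, 180, 292, 212], 0.6), ([288, 310, 292, 355], 0.59)]
lever_pad [([247, 176, 258, 208], 0.57)]
stamp_ram []
wood_stamp [([274, 242, 282, 255], 0.55)]
roll_of_coins [([273, 259, 289, 286], 0.57)]
till_roll [([231, 141, 243, 164], 0.59), ([274, 259, 287, 289], 0.24)]
ink_pad [([238, 304, 281, 344], 0.93)]
stapler [([264, 144, 282, 171], 0.83)]
ball_pen [([286, 313, 294, 357], 0.64), ([262, 145, 284, 171], 0.37)]
```

Run:
```python
import cv2
a=cv2.imread('pics/top0.png')[130:250,215:375]; b=cv2.imread('pics/side0.png')[130:250,200:360]
cv2.imwrite('pics/t0.png',cv2.resize(a,(800,600),interpolation=cv2.INTER_CUBIC))
cv2.imwrite('pics/s0.png',cv2.resize(b,(800,600),interpolation=cv2.INTER_CUBIC))
```

```text
(no output)
```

View pics/t0.png

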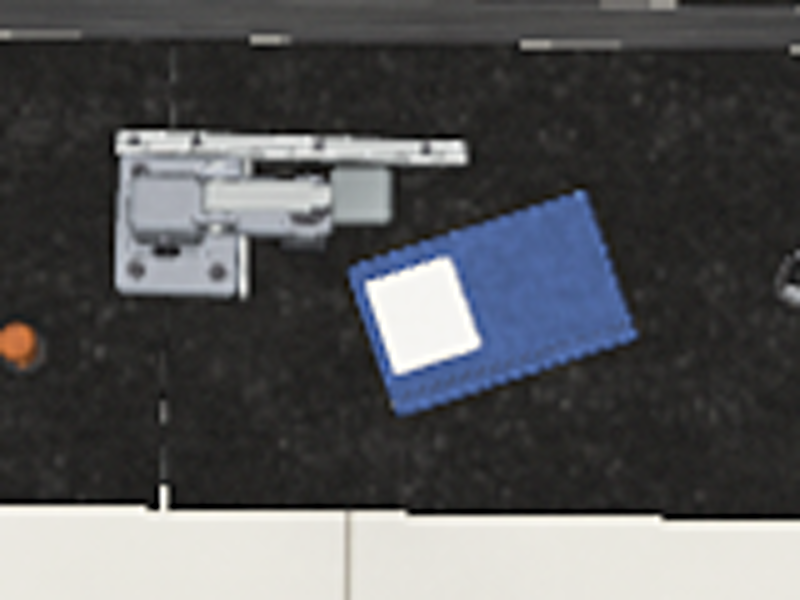

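View pics/s0.png

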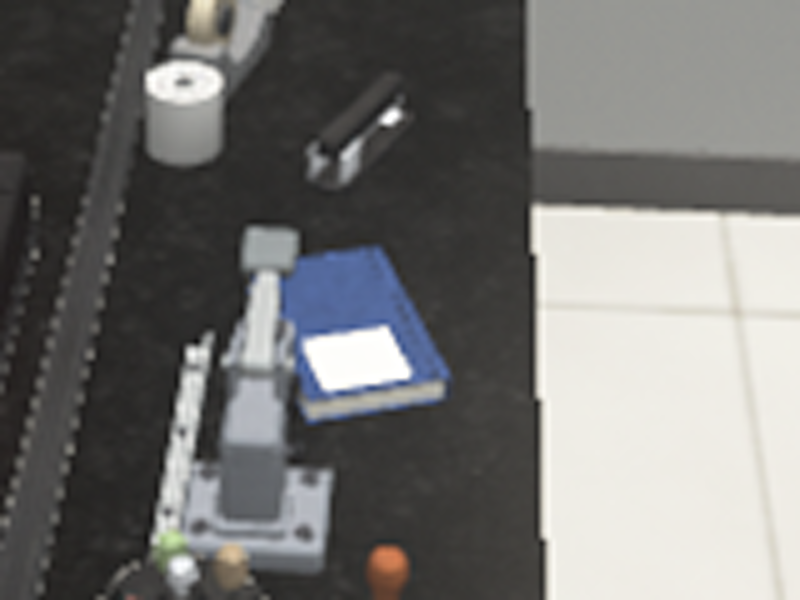

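The top crop shows the press at upper left, with the fence face running to (468,165) and the end stop's face at about x=248, down to y=298. The book's corners are at (350,268), (585,190), (637,338) and (400,415). The side crop agrees: the book is off the press, its label end toward the stop, with clear counter around it.

```bash
cat > h.py <<'E'
import numpy as np, cv2
from bench import ctrl, vision
def ray(im,u,v,z):
    E=np.array(im['extrinsics']);R,t=E[:3,:3],E[:3,3];c=-R.T@t
    d=R.T@np.array([(u-im['cx'])/im['fx'],(v-im['cy'])/im['fy'],1]);return c+d*(z-c[2])/d[2]
E
python3 - <<'E'
from h import *
im=vision.get_image('top')
f=lambda x,y,z:ray(im,215+(x-2)/5,130+(y-2)/5,z)
pts=dict(b1=(350,268,.02),b2=(585,190,.02),b3=(637,338,.02),b4=(400,415,.02),fend=(467,165,.016),f2=(340,160,.016),fback0=(116,130,.003),fbackend=(468,142,.003),stopend=(248,298,.016),stop2=(248,240,.016),pad1=(332,170,.141),pad2=(392,168,.141),pad3=(392,223,.141),pad4=(333,223,.141),footl=(115,292,.022))
P={k:f(*v) for k,v in pts.items()}
for k,v in P.items(): print(k,v.round(4))
b=[P['b%d'%i][:2] for i in(1,2,3,4)]
print([round(np.linalg.norm(b[i]-b[i-1]),4) for i in range(4)],np.mean(b,0))
d=b[0]-b[1]+b[3]-b[2]; print('book yaw',np.arctan2(-d[0],d[1]))
for n,t in (('top','wood_stamp'),):
  pass
for k,bb,z in (('till',(381,142,403,158),.03),('stapler',(365,179,408,205),.02),('ink',(128,169,164,202),.01)):
  print(k,ray(im,bb[0],bb[1],z).round(3),ray(im,bb[2],bb[3],z).round(3))
E
```

```text
b1 [ 0.5129 -0.1435  0.02  ]
b2 [ 0.5664 -0.2937  0.02  ]
b3 [ 0.4716 -0.3265  0.02  ]
b4 [ 0.4196 -0.1762  0.02  ]
fend [ 0.582  -0.2184  0.016 ]
f2 [ 0.5836 -0.1365  0.016 ]
fback0 [0.603  0.0088 0.003 ]
fbackend [ 0.5996 -0.2204  0.003 ]
stopend [ 0.4928 -0.0788  0.016 ]
stop2 [ 0.5303 -0.0782  0.016 ]
pad1 [ 0.5539 -0.1252  0.141 ]
pad2 [ 0.5558 -0.1607  0.141 ]
pad3 [ 0.5229 -0.161   0.141 ]
pad4 [ 0.5222 -0.1262  0.141 ]
footl [0.4942 0.006  0.022 ]
[np.float64(0.0988), np.float64(0.1595), np.float64(0.1003), np.float64(0.159)] [ 0.49260366 -0.23497671]
book yaw 0.3376573051272432
till [ 0.651 -0.451  0.03 ] [ 0.6   -0.521  0.03 ]
stapler [ 0.532 -0.4    0.02 ] [ 0.451 -0.536  0.02 ]
ink [0.551 0.361 0.01 ] [0.446 0.24  0.01 ]
```

jog_arm(
  increments=[
    {"tx":28,"ty":-14,"wz":-0.12,"gripper":0},
    {"tx":56,"ty":-27,"wz":-0.24,"gripper":0},
    {"tx":84,"ty":-41,"wz":-0.36,"gripper":0},
    {"tx":112,"ty":-54,"wz":-0.48,"gripper":0},
    {"tx":140,"ty":-68,"wz":-0.6,"gripper":0},
  ],
  grip_force=10,
)

```text
validation failed for argument at $.in...
```

```bash
cat >> h.py <<'E'
from scipy.spatial.transform import Rotation as Ro
def go(p,ang=np.pi/2,tilt=(0,0)):
    "shift (mm) and turn in tool axes to world point p, tool x at angle ang"
    s=ctrl.get_state();R=Ro.from_rotvec(s['tool_rot'])
    T=Ro.from_matrix(np.array([[np.cos(ang),np.sin(ang),0],[np.sin(ang),-np.cos(ang),0],[0,0,-1.]]))
    T=Ro.from_rotvec([tilt[0],tilt[1],0])*T
    print(round(s['time'],2),s['position'].round(4),'F',s['ft_force'].round(1),'t',(1000*R.inv().apply(np.array(p)-s['position'])).round(1),'w',(R.inv()*T).as_rotvec().round(3))
E
python3 -c "
from h import *
go((.45,-.37,.12))"
```

```text
1.15 [ 0.2404 -0.6039  0.1881] F [ 0.1  0.  -0.7] t [ 281.3 -139.8   68.1] w [ 0.     0.    -1.192]
```

jog_arm(
  increments=[
    {"tx":28,"ty":-14,"tz":0,"wx":0,"wy":0,"wz":-0.12,"gripper":0},
    {"tx":56,"ty":-27,"tz":0,"wx":0,"wy":0,"wz":-0.24,"gripper":0},
    {"tx":84,"ty":-41,"tz":0,"wx":0,"wy":0,"wz":-0.36,"gripper":0},
    {"tx":112,"ty":-54,"tz":0,"wx":0,"wy":0,"wz":-0.48,"gripper":0},
    {"tx":140,"ty":-68,"tz":0,"wx":0,"wy":0,"wz":-0.6,"gripper":0},
  ],
  grip_force=10,
)

```text
time: 1.57
position: [0.3461, -0.488, 0.1882]
tool_rot: [2.768, 1.484, -0.0]
ft_force: [0.3, -0.9, -0.1]
grip_width: 0.704
grip_force: 0.0
```

```bash
python3 -c "
from h import *
go((.46,-.365,.12))"
```

```text
1.57 [ 0.3461 -0.488   0.1882] F [ 0.3 -0.9 -0.1] t [165.5  26.8  68.2] w [ 0.     0.    -0.586]
```

jog_arm(
  increments=[
    {"tx":34,"ty":5,"tz":14,"wx":0,"wy":0,"wz":-0.118,"gripper":0},
    {"tx":68,"ty":10,"tz":28,"wx":0,"wy":0,"wz":-0.236,"gripper":0},
    {"tx":102,"ty":16,"tz":42,"wx":0,"wy":0,"wz":-0.354,"gripper":0},
    {"tx":136,"ty":21,"tz":56,"wx":0,"wy":0,"wz":-0.472,"gripper":0},
    {"tx":166,"ty":27,"tz":68,"wx":0,"wy":0,"wz":-0.586,"gripper":0},
  ],
)

```text
time: 1.98
position: [0.4615, -0.364, 0.1194]
tool_rot: [-2.22, -2.222, -0.001]
ft_force: [1.3, 0.7, -0.6]
grip_width: 0.329
grip_force: 0.0
```

```bash
python3 -c "
from h import *
go((.495,-.355,.009))"
```

```text
1.98 [ 0.4615 -0.364   0.1194] F [ 1.3  0.7 -0.6] t [  8.9  33.5 110.5] w [ 0.    -0.     0.001]
```

jog_arm(
  increments=[
    {"tx":3,"ty":11,"tz":27,"wx":0,"wy":0,"wz":0,"gripper":0},
    {"tx":6,"ty":22,"tz":54,"wx":0,"wy":0,"wz":0,"gripper":0},
    {"tx":9,"ty":33,"tz":80,"wx":0,"wy":0,"wz":0,"gripper":0},
    {"tx":9,"ty":33,"tz":102,"wx":0,"wy":0,"wz":0,"gripper":0},
    {"tx":9,"ty":33,"tz":110,"wx":0,"wy":0,"wz":0,"gripper":0},
  ],
)

```text
time: 2.4
position: [0.4919, -0.3554, 0.0064]
tool_rot: [-2.223, -2.212, 0.001]
ft_force: [-1.4, -0.5, -0.7]
grip_width: 0.022
grip_force: 0.0
```

jog_arm(
  increments=[
    {"tx":4,"ty":0,"tz":0,"wx":0,"wy":0,"wz":0,"gripper":0},
    {"tx":8,"ty":0,"tz":0,"wx":0,"wy":0,"wz":0,"gripper":0},
    {"tx":13,"ty":0,"tz":0,"wx":0,"wy":0,"wz":0,"gripper":0},
    {"tx":19,"ty":0,"tz":0,"wx":0,"wy":0,"wz":0,"gripper":0},
    {"tx":25,"ty":0,"tz":0,"wx":0,"wy":0,"wz":0,"gripper":0},
  ],
)

```text
time: 2.82
position: [0.4943, -0.3325, 0.0117]
tool_rot: [2.226, 2.213, 0.0]
ft_force: [-0.6, 0.1, 0.6]
grip_width: 0.005
grip_force: 0.0
```

jog_arm(
  increments=[
    {"tx":5,"ty":0,"tz":0,"wx":0,"wy":0,"wz":0,"gripper":0},
    {"tx":10,"ty":0,"tz":0,"wx":0,"wy":0,"wz":0,"gripper":0},
    {"tx":15,"ty":0,"tz":0,"wx":0,"wy":0,"wz":0,"gripper":0},
    {"tx":20,"ty":0,"tz":0,"wx":0,"wy":0,"wz":0,"gripper":0},
    {"tx":25,"ty":0,"tz":0,"wx":0,"wy":0,"wz":0,"gripper":0},
  ],
)

```text
time: 3.23
position: [0.4937, -0.307, 0.0101]
tool_rot: [2.228, 2.215, -0.0]
ft_force: [0.1, -0.5, -0.6]
grip_width: 0.002
grip_force: 0.0
```

```bash
cat >> h.py <<'E'
def book(z=.02,save=None):
    im=vision.get_image('top');c=im['color'];h=cv2.cvtColor(c,cv2.COLOR_BGR2HSV)
    m=cv2.inRange(h,(100,90,50),(130,255,255))
    ct=max(cv2.findContours(m,cv2.RETR_EXTERNAL,cv2.CHAIN_APPROX_NONE)[0],key=cv2.contourArea)
    b=cv2.boxPoints(cv2.minAreaRect(cv2.convexHull(ct)))
    P=np.array([ray(im,u,v,z)[:2] for u,v in b]);e=P-np.roll(P,1,0);L=np.linalg.norm(e,axis=1)
    d=e[np.argmax(L)];d=d*np.sign(d[1]);print('book',P.mean(0).round(4),'yaw',round(np.arctan2(-d[0],d[1]),3),'sides',L.round(3),'corners',P.round(3).tolist())
    if save: cv2.imwrite(save,cv2.resize(c[130:250,215:375],(800,600),interpolation=cv2.INTER_CUBIC))
E
python3 -c "
from h import *
book(save='pics/t1.png')
go((.495,-.355,.009))"
```

```text
book [ 0.4912 -0.2307] yaw 0.344 sides [0.102 0.157 0.102 0.155] corners [[0.513, -0.141], [0.566, -0.288], [0.469, -0.32], [0.417, -0.174]]
3.28 [ 0.4938 -0.3056  0.01  ] F [0.5 1.1 0.5] t [-49.4   1.4   1. ] w [-0.    -0.001 -0.005]
```

View pics/t1.png

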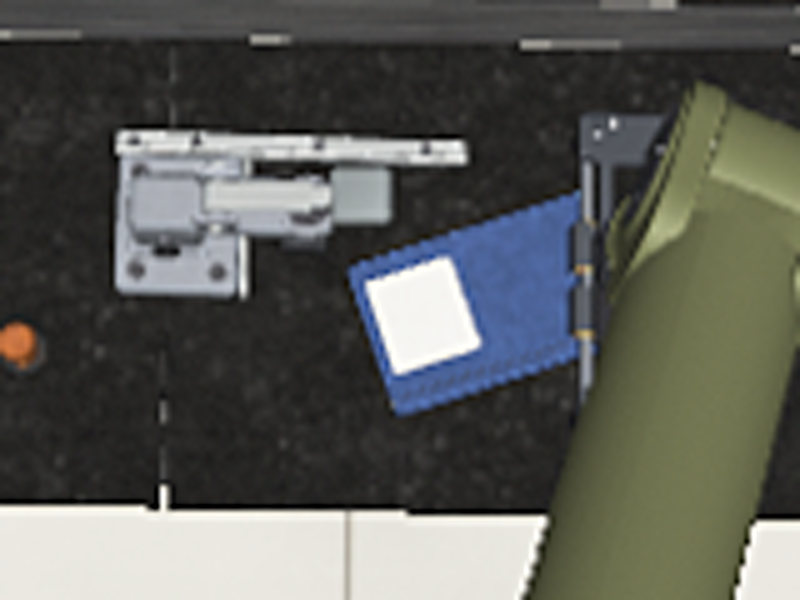

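The top view shows the hand over the book's near end. The label end is still at (350,268) and (400,415), so the book has hardly moved even though the tip reads y=-0.306. I'll check with the side and wrist views.

```bash
python3 -c "
from h import *
a=vision.get_image('side')['color'][130:250,200:360]; b=vision.get_image('wrist')['color']
cv2.imwrite('pics/c1.png',np.vstack([cv2.resize(a,(400,300),interpolation=cv2.INTER_CUBIC),cv2.resize(b,(400,300))]))
go((.495,-.355,.009)); book()"
```

```text
3.38 [ 0.4938 -0.307   0.01  ] F [ 0.  -0.2  0.4] t [-48.    1.5   1. ] w [-0.     0.    -0.005]
book [ 0.4912 -0.2307] yaw 0.344 sides [0.102 0.157 0.102 0.155] corners [[0.513, -0.141], [0.566, -0.288], [0.469, -0.32], [0.417, -0.174]]
```

View pics/c1.png

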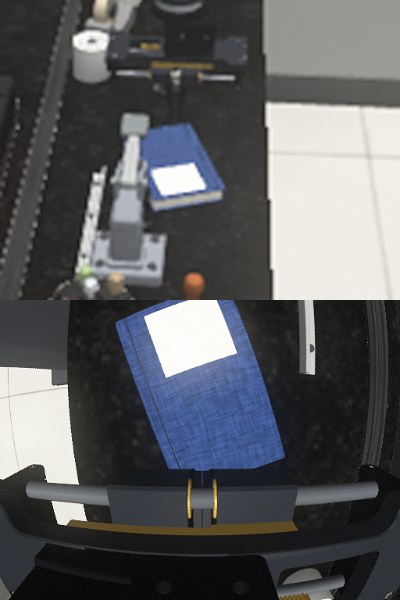

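The side view puts the fingertips right at the book's near end, at about (175,118) in that panel, and the wrist view agrees. So the top camera's y values look about 20 mm off. I'll compare the two cameras.

Run:
```python
from h import *
im=vision.get_image('side'); tp=vision.get_image('top')
f=lambda x,y,z:ray(im,200+(x-2)/5,130+(y-2)/5,z).round(4)
for k,v in dict(b1=(305,402,.02),b4=(447,380,.02),b3=(380,249,.02),pad_l=(245,262,.141),pad_r=(297,268,.141),padfarl=(245,231,.141),padfarr=(297,234,.141),fend=(210,338,.016),orange=(0,0,0)).items(): print(k,f(*v))
p=ctrl.get_state()['position']
for n,i in(('side',im),('top',tp)):
    for q in(p,p+[0,0,.09]):
        c=np.array(i['extrinsics'])@[*q,1]; print(n,c[0]/c[2]*i['fx']+i['cx'],c[1]/c[2]*i['fy']+i['cy'])
print(tp['extrinsics'],tp['cx'])
w=vision.get_image('wrist');print(w['fx'],w['cx'],w['cy'],w['color'].shape);E=np.array(w['extrinsics']);R=E[:3,:3];c=-R.T@E[:3,3];print(c)
# wrist panel pixel (400x300 view -> 512x384)
for u,v in((115,21),(144,13),(163,77),(238,52),(284,157),(165,160),(203,168)):
    x=np.array([u*1.28-w['cx'],v*1.28-w['cy']]);r=np.hypot(*x);th=r/w['fx'];d=R.T@np.array([*(np.sin(th)*x/r),np.cos(th)]);print((u,v),(c+d*(.02-c[2])/d[2]).round(4))
```

```text
b1 [ 0.5149 -0.1387  0.02  ]
b4 [ 0.4225 -0.1692  0.02  ]
b3 [ 0.4716 -0.3189  0.02  ]
pad_l [ 0.5529 -0.1217  0.141 ]
pad_r [ 0.5205 -0.1177  0.141 ]
padfarl [ 0.5555 -0.1559  0.141 ]
padfarr [ 0.5227 -0.155   0.141 ]
fend [ 0.5834 -0.2093  0.016 ]
orange [ 0.8039 -0.6947  0.    ]
side 269.21873203526445 183.18489418414055
side 269.8696691023682 161.76502343701958
top 335.62885185084383 190.58984002233288
top 340.5345305243316 186.8665458438738
[[ 1.95975389e-02 -9.99805987e-01  1.98128875e-03 -6.46596407e-02]
 [-9.88637014e-01 -1.96739398e-02 -1.49029495e-01  5.20861721e-01]
 [ 1.49039561e-01  9.61835932e-04 -9.88830766e-01  1.47418882e+00]
 [ 0.00000000e+00  0.00000000e+00  0.00000000e+00  1.00000000e+00]] 256.7417413098734
297.3186396354542 258.39001336735464 190.0805967991579 (384, 512, 3)
[ 0.49513268 -0.23945949  0.20651737]
(115, 21) [ 0.4228 -0.1775  0.02  ]
(144, 13) [ 0.4482 -0.1734  0.02  ]
(163, 77) [ 0.4641 -0.229   0.02  ]
(238, 52) [ 0.524 -0.209  0.02 ]
(284, 157) [ 0.5666 -0.2964  0.02  ]
(165, 160) [ 0.4634 -0.2982  0.02  ]
(203, 168) [ 0.4956 -0.3054  0.02  ]
```

Run:
```python
from h import *
for n in('top','side'):
    a=cv2.imread(f'pics/{n}0.png');b=vision.get_image(n)['color']
    for i in(a,b):
        m=cv2.inRange(cv2.cvtColor(i,cv2.COLOR_BGR2HSV),(100,90,50),(130,255,255)); m=m[130:250,215:375]
        ys,xs=np.where(m);print(n,m.sum()//255,xs.min()+215,ys[xs==xs.min()].mean()+130,ys.max()+130,ys.min()+130,xs.max()+215, np.abs(a.astype(int)-b)[160:215,280:320].max())
cv2.imwrite('pics/d.png',cv2.resize(vision.get_image('side')['color'][155:195,245:300],(770,560),interpolation=cv2.INTER_CUBIC))
```

```text
top 1256 284 184.0 212 168 342 5
top 1008 284 184.0 212 168 330 5
side 497 256 189.0 214 179 289 135
side 498 256 189.0 214 179 289 135
```

View pics/d.png

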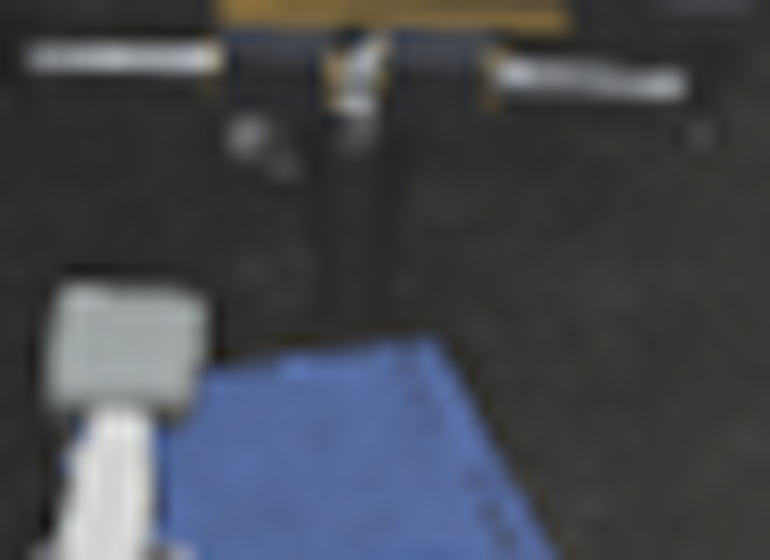

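The book hasn't moved at all. The fingers are probably passing just above it, so their true height over the counter must be more than I assumed. I'll back off and feel for the counter.

jog_arm(
  increments=[
    {"tx":-12,"ty":0,"tz":0,"wx":0,"wy":0,"wz":0,"gripper":0},
    {"tx":-25,"ty":0,"tz":0,"wx":0,"wy":0,"wz":0,"gripper":0},
    {"tx":-40,"ty":0,"tz":0,"wx":0,"wy":0,"wz":0,"gripper":0},
    {"tx":-50,"ty":0,"tz":0,"wx":0,"wy":0,"wz":0,"gripper":0},
    {"tx":-50,"ty":0,"tz":2,"wx":0,"wy":0,"wz":0,"gripper":0},
  ],
)

```text
time: 4.15
position: [0.4925, -0.3625, 0.0083]
tool_rot: [2.232, 2.208, -0.002]
ft_force: [-0.5, -1.3, -0.8]
grip_width: 0.008
grip_force: 0.0
```

jog_arm(
  increments=[
    {"tx":0,"ty":0,"tz":1,"wx":0,"wy":0,"wz":0,"gripper":0},
    {"tx":0,"ty":0,"tz":2,"wx":0,"wy":0,"wz":0,"gripper":0},
    {"tx":0,"ty":0,"tz":3,"wx":0,"wy":0,"wz":0,"gripper":0},
    {"tx":0,"ty":0,"tz":4,"wx":0,"wy":0,"wz":0,"gripper":0},
    {"tx":0,"ty":0,"tz":4,"wx":0,"wy":0,"wz":0,"gripper":0},
  ],
)

```text
time: 4.57
position: [0.4934, -0.3567, 0.0039]
tool_rot: [-2.227, -2.216, -0.0]
ft_force: [-0.4, 0.8, 0.4]
grip_width: 0.003
grip_force: 0.0
```

```bash
python3 -c "
from h import *
im=vision.get_image('side');
cv2.imwrite('pics/d2.png',cv2.resize(im['color'][140:200,235:315],(800,600),interpolation=cv2.INTER_CUBIC))
go((.495,-.355,.009)); p=ctrl.get_state()['position'];c=np.array(im['extrinsics'])@[*p,1]; print((c[0]/c[2]*im['fx']+im['cx']-235)*10,(c[1]/c[2]*im['fy']+im['cy']-140)*10)"
```

```text
4.62 [ 0.4935 -0.3569  0.004 ] F [-0.6  0.1  0.2] t [ 1.9  1.5 -5. ] w [-0.    -0.    -0.005]
347.8361519924613 368.85533465546615
```

View pics/d2.png

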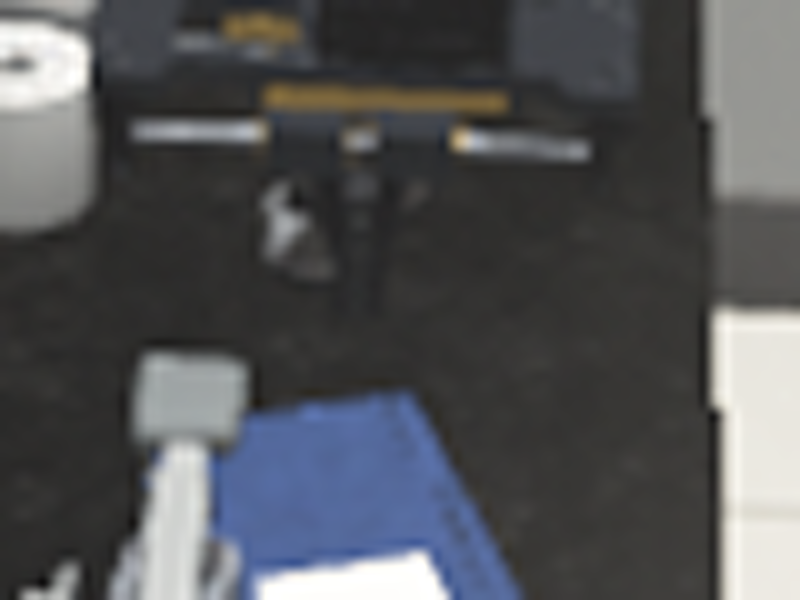

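The visible finger end is at about (360,310), while the reported TCP projects to (348,369), so the real tip is about 20 mm higher than reported. I'll keep descending gently and watch the force.

jog_arm(
  increments=[
    {"tx":0,"ty":0,"tz":1,"wx":0,"wy":0,"wz":0,"gripper":0},
    {"tx":0,"ty":0,"tz":2,"wx":0,"wy":0,"wz":0,"gripper":0},
    {"tx":0,"ty":0,"tz":3,"wx":0,"wy":0,"wz":0,"gripper":0},
    {"tx":0,"ty":0,"tz":4,"wx":0,"wy":0,"wz":0,"gripper":0},
    {"tx":0,"ty":0,"tz":4,"wx":0,"wy":0,"wz":0,"gripper":0},
  ],
)

```text
time: 5.03
position: [0.4932, -0.3574, -0.0002]
tool_rot: [-2.228, -2.215, 0.0]
ft_force: [-0.1, -0.7, -0.9]
grip_width: 0.004
grip_force: 0.0
```

```bash
python3 -c "
from h import *
im=vision.get_image('wrist');b=im['color']
a=vision.get_image('side')['color'][140:200,235:315]
cv2.imwrite('pics/d3.png',np.hstack([cv2.convertScaleAbs(cv2.resize(a,(400,300),interpolation=cv2.INTER_CUBIC),alpha=2.5,beta=-30),cv2.convertScaleAbs(cv2.resize(b,(400,300)),alpha=2.5)]))
go((.495,-.355,.009))
for z in(0,.1):
  p=ctrl.get_state()['position']+[0,0,z];c=(np.array(im['extrinsics'])@[*p,1])[:3];th=np.arctan2(np.hypot(*c[:2]),c[2]);q=c[:2]/np.hypot(*c[:2])*th*im['fx'];print((q+[im['cx'],im['cy']])/1.28)"
```

```text
5.13 [ 0.4933 -0.3575 -0.    ] F [-0.1  0.3 -0.8] t [ 2.5  1.7 -9. ] w [-0.    -0.    -0.006]
[200.84146548 167.12172275]
[199.88203058 232.721375  ]
```

View pics/d3.png

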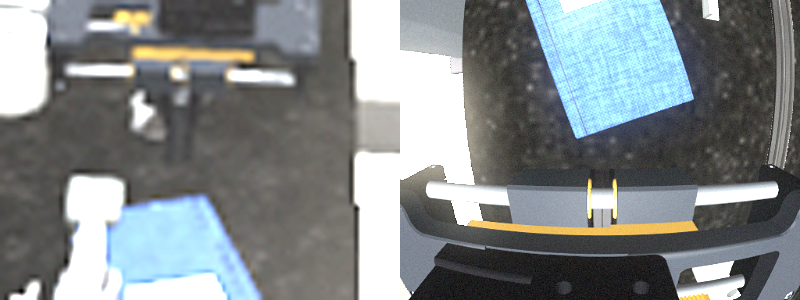

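The brightened side view shows the finger end at about (180,160) in its panel, still clear of the counter. I'll keep feeling downward.

jog_arm(
  increments=[
    {"tx":0,"ty":0,"tz":1,"wx":0,"wy":0,"wz":0,"gripper":0},
    {"tx":0,"ty":0,"tz":2,"wx":0,"wy":0,"wz":0,"gripper":0},
    {"tx":0,"ty":0,"tz":3,"wx":0,"wy":0,"wz":0,"gripper":0},
    {"tx":0,"ty":0,"tz":4,"wx":0,"wy":0,"wz":0,"gripper":0},
    {"tx":0,"ty":0,"tz":5,"wx":0,"wy":0,"wz":0,"gripper":0},
  ],
)

```text
time: 5.55
position: [0.4933, -0.3575, -0.0051]
tool_rot: [-2.228, -2.215, 0.0]
ft_force: [0.9, 0.1, -0.4]
grip_width: 0.002
grip_force: 0.0
```

```bash
python3 -c "
from h import *
go((.495,-.355,-.009))"
```

```text
5.55 [ 0.4933 -0.3575 -0.0051] F [ 0.9  0.1 -0.4] t [2.5 1.7 3.9] w [-0.     0.    -0.006]
```

jog_arm(
  increments=[
    {"tx":0,"ty":0,"tz":1,"wx":0,"wy":0,"wz":0,"gripper":0},
    {"tx":0,"ty":0,"tz":2,"wx":0,"wy":0,"wz":0,"gripper":0},
    {"tx":0,"ty":0,"tz":3,"wx":0,"wy":0,"wz":0,"gripper":0},
    {"tx":0,"ty":0,"tz":4,"wx":0,"wy":0,"wz":0,"gripper":0},
    {"tx":0,"ty":0,"tz":5,"wx":0,"wy":0,"wz":0,"gripper":0},
  ],
)

```text
time: 5.97
position: [0.4934, -0.3575, -0.01]
tool_rot: [2.228, 2.215, -0.0]
ft_force: [0.0, 0.0, -0.3]
grip_width: 0.005
grip_force: 0.0
```

jog_arm(
  increments=[
    {"tx":0,"ty":0,"tz":1,"wx":0,"wy":0,"wz":0,"gripper":0},
    {"tx":0,"ty":0,"tz":2,"wx":0,"wy":0,"wz":0,"gripper":0},
    {"tx":0,"ty":0,"tz":3,"wx":0,"wy":0,"wz":0,"gripper":0},
    {"tx":0,"ty":0,"tz":4,"wx":0,"wy":0,"wz":0,"gripper":0},
    {"tx":0,"ty":0,"tz":4,"wx":0,"wy":0,"wz":0,"gripper":0},
  ],
)

```text
time: 6.38
position: [0.4932, -0.3574, -0.0142]
tool_rot: [-2.228, -2.215, 0.0]
ft_force: [-0.3, -1.0, 0.6]
grip_width: 0.006
grip_force: 0.0
```

jog_arm(
  increments=[
    {"tx":5,"ty":0,"tz":0,"wx":0,"wy":0,"wz":0,"gripper":0},
    {"tx":10,"ty":0,"tz":0,"wx":0,"wy":0,"wz":0,"gripper":0},
    {"tx":15,"ty":0,"tz":0,"wx":0,"wy":0,"wz":0,"gripper":0},
    {"tx":20,"ty":0,"tz":0,"wx":0,"wy":0,"wz":0,"gripper":0},
    {"tx":25,"ty":0,"tz":0,"wx":0,"wy":0,"wz":0,"gripper":0},
  ],
)

```text
time: 6.8
position: [0.4936, -0.3316, -0.0139]
tool_rot: [2.227, 2.215, 0.0]
ft_force: [-0.8, -0.6, 0.3]
grip_width: 0.009
grip_force: 0.0
```

jog_arm(
  increments=[
    {"tx":4,"ty":0,"tz":0,"wx":0,"wy":0,"wz":0,"gripper":0},
    {"tx":8,"ty":0,"tz":0,"wx":0,"wy":0,"wz":0,"gripper":0},
    {"tx":12,"ty":0,"tz":0,"wx":0,"wy":0,"wz":0,"gripper":0},
    {"tx":16,"ty":0,"tz":0,"wx":0,"wy":0,"wz":0,"gripper":0},
    {"tx":20,"ty":0,"tz":0,"wx":0,"wy":0,"wz":0,"gripper":0},
  ],
)

```text
time: 7.22
position: [0.4937, -0.3122, -0.0139]
tool_rot: [2.228, 2.215, -0.0]
ft_force: [0.5, 0.8, 0.0]
grip_width: 0.007
grip_force: 0.0
```

```bash
cat >> h.py <<'E'
def label(z=.02):
    "pose of book from spine/label in the top view: label rectangle"
    im=vision.get_image('top');c=im['color'];h=cv2.cvtColor(c,cv2.COLOR_BGR2HSV)
    blue=cv2.dilate(cv2.inRange(h,(100,90,50),(130,255,255)),np.ones((9,9)))
    w=cv2.inRange(h,(0,0,180),(180,40,255))&blue
    w[:, :270]=0
    ct=max(cv2.findContours(w,cv2.RETR_EXTERNAL,cv2.CHAIN_APPROX_NONE)[0],key=cv2.contourArea)
    r=cv2.minAreaRect(ct);P=np.array([ray(im,u,v,z)[:2] for u,v in cv2.boxPoints(r)]);e=P-np.roll(P,1,0)
    a=[np.arctan2(-q[0],q[1]) for q in e];a=[(x+np.pi/4)%(np.pi/2)-np.pi/4 for x in a]
    print('label',P.mean(0).round(4),np.linalg.norm(e,axis=1).round(3),'yaw',np.round(np.mean(a),3))
E
python3 -c "
from h import *
label();book();go((.495,-.355,-.009))"
```

```text
label [ 0.4835 -0.19  ] [0.061 0.059 0.062 0.058] yaw 0.312
book [ 0.4912 -0.2307] yaw 0.344 sides [0.102 0.157 0.102 0.155] corners [[0.513, -0.141], [0.566, -0.288], [0.469, -0.32], [0.417, -0.174]]
7.32 [ 0.4938 -0.3115 -0.0139] F [ 0.7  0.2 -0.4] t [-43.4   1.4  -4.9] w [-0.    -0.    -0.005]
```

```bash
python3 -c "
from h import *
a=vision.get_image('side')['color'][150:200,240:310]; b=vision.get_image('wrist')['color'][130:290,150:370]
cv2.imwrite('pics/d4.png',cv2.convertScaleAbs(np.hstack([cv2.resize(a,(400,290),interpolation=cv2.INTER_CUBIC),cv2.resize(b,(400,290),interpolation=cv2.INTER_CUBIC)]),alpha=2.2))
"
```

```text
(no output)
```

View pics/d4.png

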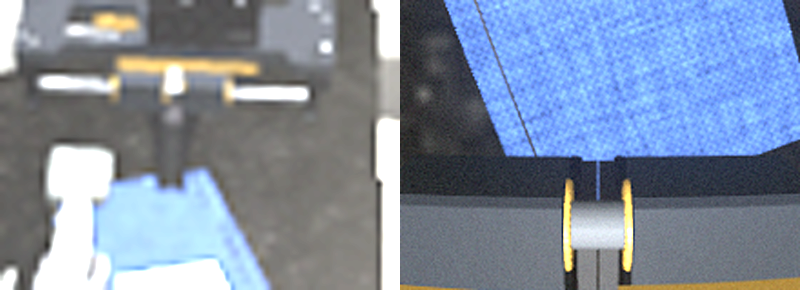

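The side view now shows the finger end over the blue cover at about (172,186), so the tip is above the book and higher than reported. I'll back off and descend until I feel the counter.

jog_arm(
  increments=[
    {"tx":-10,"ty":0,"tz":0,"wx":0,"wy":0,"wz":0,"gripper":0},
    {"tx":-20,"ty":0,"tz":0,"wx":0,"wy":0,"wz":0,"gripper":0},
    {"tx":-30,"ty":0,"tz":0,"wx":0,"wy":0,"wz":0,"gripper":0},
    {"tx":-36,"ty":0,"tz":0,"wx":0,"wy":0,"wz":0,"gripper":0},
    {"tx":-36,"ty":0,"tz":2,"wx":0,"wy":0,"wz":0,"gripper":0},
  ],
)

```text
time: 7.83
position: [0.493, -0.3519, -0.0157]
tool_rot: [2.231, 2.21, -0.001]
ft_force: [0.2, -0.6, -0.3]
grip_width: 0.003
grip_force: 0.0
```

jog_arm(
  increments=[
    {"tx":0,"ty":0,"tz":1,"wx":0,"wy":0,"wz":0,"gripper":0},
    {"tx":0,"ty":0,"tz":2,"wx":0,"wy":0,"wz":0,"gripper":0},
    {"tx":0,"ty":0,"tz":3,"wx":0,"wy":0,"wz":0,"gripper":0},
    {"tx":0,"ty":0,"tz":4,"wx":0,"wy":0,"wz":0,"gripper":0},
    {"tx":0,"ty":0,"tz":4,"wx":0,"wy":0,"wz":0,"gripper":0},
  ],
)

```text
time: 8.25
position: [0.4934, -0.3479, -0.0202]
tool_rot: [-2.227, -2.215, 0.0]
ft_force: [0.2, 0.3, -0.4]
grip_width: 0.003
grip_force: 0.0
```

```bash
python3 -c "
from h import *
im=vision.get_image('wrist');E=np.array(im['extrinsics']);s=ctrl.get_state()
print((E[:3,:3]@s['position']+E[:3,3]).round(4)); print(s['grip_width'],s['joint_positions'].round(3),s['torque'].round(2),s['joint_torque'].round(1))
book();go((.495,-.355,-.009))"
```

```text
[-0.001   0.0167  0.2074]
0.0057147062004354165 [ 0.881  0.435 -0.376  1.769  0.189  0.973  0.424] [-0.01 -0.13 -0.04] [ -0.  -47.8  -4.5 -25.8  -0.    0.1  -0. ]
book [ 0.4924 -0.234 ] yaw 0.344 sides [0.102 0.164 0.102 0.162] corners [[0.513, -0.141], [0.568, -0.295], [0.471, -0.327], [0.417, -0.174]]
8.35 [ 0.4935 -0.3482 -0.0199] F [-0.6 -0.1 -0.1] t [ -6.8   1.5 -10.9] w [-0.     0.    -0.006]
```

jog_arm(
  increments=[
    {"tx":0,"ty":0,"tz":1,"wx":0,"wy":0,"wz":0,"gripper":0},
    {"tx":0,"ty":0,"tz":2,"wx":0,"wy":0,"wz":0,"gripper":0},
    {"tx":0,"ty":0,"tz":3,"wx":0,"wy":0,"wz":0,"gripper":0},
    {"tx":0,"ty":0,"tz":4,"wx":0,"wy":0,"wz":0,"gripper":0},
    {"tx":0,"ty":0,"tz":4,"wx":0,"wy":0,"wz":0,"gripper":0},
  ],
)

```text
time: 8.77
position: [0.4932, -0.3484, -0.0242]
tool_rot: [-2.228, -2.215, 0.0]
ft_force: [-1.1, 0.2, 0.2]
grip_width: 0.002
grip_force: 0.0
```

jog_arm(
  increments=[
    {"tx":5,"ty":0,"tz":0,"wx":0,"wy":0,"wz":0,"gripper":0},
    {"tx":10,"ty":0,"tz":0,"wx":0,"wy":0,"wz":0,"gripper":0},
    {"tx":15,"ty":0,"tz":0,"wx":0,"wy":0,"wz":0,"gripper":0},
    {"tx":20,"ty":0,"tz":0,"wx":0,"wy":0,"wz":0,"gripper":0},
    {"tx":25,"ty":0,"tz":0,"wx":0,"wy":0,"wz":0,"gripper":0},
  ],
)

```text
time: 9.18
position: [0.4935, -0.3232, -0.0238]
tool_rot: [2.227, 2.215, -0.001]
ft_force: [0.6, -1.5, -1.2]
grip_width: 0.009
grip_force: 0.6
```

```bash
python3 -c "
from h import *
book();label();go((.495,-.355,-.009))"
```

```text
book [ 0.493  -0.2226] yaw 0.325 sides [0.102 0.164 0.103 0.163] corners [[0.516, -0.129], [0.568, -0.285], [0.47, -0.315], [0.418, -0.161]]
label [ 0.485  -0.1776] [0.062 0.058 0.062 0.057] yaw 0.335
9.28 [ 0.4937 -0.3221 -0.0239] F [ 0.2 -0.6 -0.1] t [-32.9   1.4 -14.9] w [-0.    -0.    -0.004]
```

jog_arm(
  increments=[
    {"tx":-8,"ty":0,"tz":0,"wx":0,"wy":0,"wz":0,"gripper":0},
    {"tx":-12,"ty":-10,"tz":0,"wx":0,"wy":0,"wz":0,"gripper":0},
    {"tx":-12,"ty":-18,"tz":0,"wx":0,"wy":0,"wz":0,"gripper":0},
    {"tx":-4,"ty":-18,"tz":0,"wx":0,"wy":0,"wz":0,"gripper":0},
    {"tx":2,"ty":-18,"tz":0,"wx":0,"wy":0,"wz":0,"gripper":0},
  ],
)

```text
time: 9.7
position: [0.4743, -0.3215, -0.0241]
tool_rot: [-2.23, -2.212, 0.001]
ft_force: [0.4, -0.7, -0.5]
grip_width: 0.008
grip_force: 0.4
```

jog_arm(
  increments=[
    {"tx":5,"ty":0,"tz":0,"wx":0,"wy":0,"wz":0,"gripper":0},
    {"tx":10,"ty":0,"tz":0,"wx":0,"wy":0,"wz":0,"gripper":0},
    {"tx":15,"ty":0,"tz":0,"wx":0,"wy":0,"wz":0,"gripper":0},
    {"tx":20,"ty":0,"tz":0,"wx":0,"wy":0,"wz":0,"gripper":0},
    {"tx":25,"ty":0,"tz":0,"wx":0,"wy":0,"wz":0,"gripper":0},
  ],
)

```text
time: 10.12
position: [0.4759, -0.2958, -0.0239]
tool_rot: [2.227, 2.215, -0.0]
ft_force: [0.6, -1.4, -0.9]
grip_width: 0.01
grip_force: 0.5
```

```bash
python3 -c "
from h import *
book();label();go((.495,-.355,-.009))"
```

```text
book [ 0.4988 -0.1939] yaw 0.289 sides [0.103 0.164 0.103 0.162] corners [[0.525, -0.101], [0.572, -0.259], [0.472, -0.286], [0.426, -0.13]]
label [ 0.4924 -0.1483] [0.062 0.058 0.062 0.058] yaw 0.293
10.22 [ 0.4761 -0.2949 -0.0239] F [0.3 0.4 0.3] t [-60.   19.2 -14.9] w [-0.    -0.001 -0.004]
```

jog_arm(
  increments=[
    {"tx":-8,"ty":0,"tz":-20,"wx":0,"wy":0,"wz":0,"gripper":0},
    {"tx":-8,"ty":-20,"tz":-50,"wx":0,"wy":0,"wz":0,"gripper":0},
    {"tx":20,"ty":-40,"tz":-60,"wx":0,"wy":0,"wz":0,"gripper":0},
    {"tx":55,"ty":-60,"tz":-60,"wx":0,"wy":0,"wz":0,"gripper":0},
    {"tx":85,"ty":-68,"tz":-60,"wx":0,"wy":0,"wz":0,"gripper":0},
  ],
)

```text
time: 10.63
position: [0.4064, -0.2102, 0.0366]
tool_rot: [2.231, 2.212, -0.001]
ft_force: [-0.3, 0.8, -0.5]
grip_width: 0.004
grip_force: 0.0
```

jog_arm(
  increments=[
    {"tx":8,"ty":0,"tz":0,"wx":0,"wy":0,"wz":-0.12,"gripper":0},
    {"tx":16,"ty":0,"tz":0,"wx":0,"wy":0,"wz":-0.24,"gripper":0},
    {"tx":24,"ty":0,"tz":0,"wx":0,"wy":0,"wz":-0.36,"gripper":0},
    {"tx":32,"ty":0,"tz":0,"wx":0,"wy":0,"wz":-0.48,"gripper":0},
    {"tx":40,"ty":0,"tz":0,"wx":0,"wy":0,"wz":-0.6,"gripper":0},
  ],
)

```text
time: 11.05
position: [0.4087, -0.1704, 0.0363]
tool_rot: [1.465, 2.778, 0.0]
ft_force: [0.6, -0.1, -0.5]
grip_width: 0.004
grip_force: 0.0
```

jog_arm(
  increments=[
    {"tx":0,"ty":0,"tz":0,"wx":0,"wy":0,"wz":-0.12,"gripper":0},
    {"tx":0,"ty":0,"tz":0,"wx":0,"wy":0,"wz":-0.24,"gripper":0},
    {"tx":0,"ty":0,"tz":0,"wx":0,"wy":0,"wz":-0.36,"gripper":0},
    {"tx":0,"ty":0,"tz":0,"wx":0,"wy":0,"wz":-0.48,"gripper":0},
    {"tx":0,"ty":0,"tz":0,"wx":0,"wy":0,"wz":-0.6,"gripper":0},
  ],
)

```text
time: 11.47
position: [0.4088, -0.1707, 0.0362]
tool_rot: [0.579, 3.087, 0.0]
ft_force: [-0.8, -0.2, 0.1]
grip_width: 0.006
grip_force: 0.0
```

```bash
python3 -c "
from h import *
book();label();go((.408,-.155,.036),np.pi);print(ctrl.get_state()['joint_positions'].round(2))"
```

```text
book [0.4964 0.302 ] yaw 0.563 sides [0.072 0.102 0.072 0.102] corners [[0.499, 0.365], [0.554, 0.278], [0.493, 0.24], [0.439, 0.326]]
label [ 0.5114 -0.1397] [0.035 0.061 0.035 0.061] yaw 0.748
11.57 [ 0.4088 -0.1708  0.0362] F [ 0.5  0.2 -0.2] t [ 6.5 14.4  0.2] w [ 0.     0.    -0.376]
[ 0.88  0.05 -0.55  2.1   0.03  1.    1.51]
```

jog_arm(
  increments=[
    {"tx":2,"ty":4,"tz":0,"wx":0,"wy":0,"wz":-0.12,"gripper":0},
    {"tx":4,"ty":8,"tz":0,"wx":0,"wy":0,"wz":-0.24,"gripper":0},
    {"tx":6,"ty":14,"tz":5,"wx":0,"wy":0,"wz":-0.36,"gripper":0},
    {"tx":6,"ty":14,"tz":20,"wx":0,"wy":0,"wz":-0.376,"gripper":0},
    {"tx":6,"ty":14,"tz":30,"wx":0,"wy":0,"wz":-0.376,"gripper":0},
  ],
)

```text
time: 11.98
position: [0.4082, -0.1555, 0.0056]
tool_rot: [0.005, 3.141, -0.001]
ft_force: [-0.4, 0.4, -0.5]
grip_width: 0.008
grip_force: 0.0
```

jog_arm(
  increments=[
    {"tx":0,"ty":0,"tz":12,"wx":0,"wy":0,"wz":0,"gripper":0},
    {"tx":0,"ty":0,"tz":22,"wx":0,"wy":0,"wz":0,"gripper":0},
    {"tx":0,"ty":0,"tz":28,"wx":0,"wy":0,"wz":0,"gripper":0},
    {"tx":0,"ty":0,"tz":30,"wx":0,"wy":0,"wz":0,"gripper":0},
    {"tx":-2,"ty":0,"tz":30,"wx":0,"wy":0,"wz":0,"gripper":0},
  ],
)

```text
time: 12.4
position: [0.4093, -0.1556, -0.0246]
tool_rot: [-0.003, -3.14, -0.001]
ft_force: [-0.1, -0.1, -0.4]
grip_width: 0.009
grip_force: 0.0
```

jog_arm(
  increments=[
    {"tx":-5,"ty":0,"tz":0,"wx":0,"wy":0,"wz":0,"gripper":0},
    {"tx":-10,"ty":0,"tz":0,"wx":0,"wy":0,"wz":0,"gripper":0},
    {"tx":-15,"ty":0,"tz":0,"wx":0,"wy":0,"wz":0,"gripper":0},
    {"tx":-20,"ty":0,"tz":0,"wx":0,"wy":0,"wz":0,"gripper":0},
    {"tx":-25,"ty":0,"tz":0,"wx":0,"wy":0,"wz":0,"gripper":0},
  ],
)

```text
time: 12.82
position: [0.4353, -0.1557, -0.0239]
tool_rot: [-0.001, -3.141, -0.0]
ft_force: [-2.2, 0.3, 0.1]
grip_width: 0.013
grip_force: 0.7
```

```bash
cat > side.py <<'E'
from h import *
def sbook(name='side',bias=.0055):
    "book edges seen by the side camera (top edge +y end, spine) -> pose"
    im=vision.get_image(name);c=im['color'];h=cv2.cvtColor(c,cv2.COLOR_BGR2HSV)
    m=cv2.inRange(h,(100,90,40),(130,255,255));m[:130]=0;m[260:]=0;m[:,:200]=0;m[:,360:]=0
    m=cv2.morphologyEx(m,cv2.MORPH_OPEN,np.ones((2,2)))
    ys,xs=np.where(m);P=np.array([ray(im,u,v,.02)[:2]-[0,bias] for u,v in zip(xs,ys)]);return P,m,c
E
python3 -c "
from side import *
P,m,c=sbook();print(P.min(0),P.max(0))
sp={}
for x,y in P:
    k=round(y/.02);sp.setdefault(k,[]).append(x)
print([(round(k*.02,2),round(min(v),4)) for k,v in sorted(sp.items())])
go((.408,-.155,-.024),np.pi)
t=vision.get_image('top')['color'][150:225,235:335];cv2.imwrite('pics/e1.png',np.hstack([cv2.resize(t,(400,300),interpolation=cv2.INTER_CUBIC),cv2.resize(c[150:240,210:330],(400,300),interpolation=cv2.INTER_CUBIC)]))"
```

```text
[ 0.44148827 -0.2775479 ] [ 0.56842951 -0.12718994]
[(-0.28, np.float64(0.472)), (-0.26, np.float64(0.4714)), (-0.24, np.float64(0.4707)), (-0.22, np.float64(0.4701)), (-0.2, np.float64(0.4694)), (-0.18, np.float64(0.469)), (-0.14, np.float64(0.4416)), (-0.12, np.float64(0.4415))]
12.87 [ 0.4367 -0.1556 -0.0237] F [ 0.5 -0.2  0.2] t [28.7  0.6  0.3] w [ 0.     0.001 -0.   ]
```

View pics/e1.png

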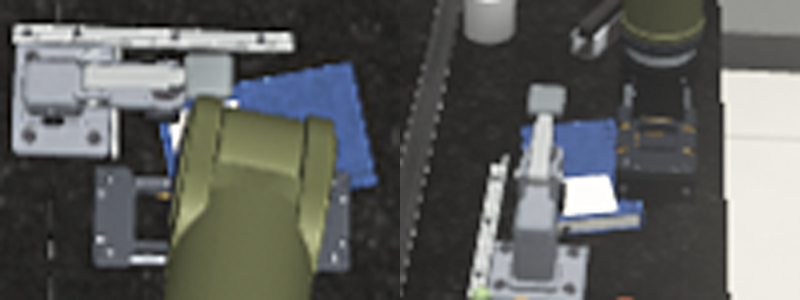

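The top panel shows the book turned to about 0.21 rad and the hand clear of the pad. Pushing the spine works, so I'll carry on.

jog_arm(
  increments=[
    {"tx":-4,"ty":1,"tz":0,"wx":0,"wy":0,"wz":0,"gripper":0},
    {"tx":-9,"ty":2,"tz":0,"wx":0,"wy":0,"wz":0,"gripper":0},
    {"tx":-14,"ty":3,"tz":0,"wx":0,"wy":0,"wz":0,"gripper":0},
    {"tx":-19,"ty":4,"tz":0,"wx":0,"wy":0,"wz":0,"gripper":0},
    {"tx":-24,"ty":5,"tz":0,"wx":0,"wy":0,"wz":0,"gripper":0},
  ],
)

```text
time: 13.33
position: [0.4598, -0.1506, -0.024]
tool_rot: [0.001, 3.141, -0.0]
ft_force: [-0.9, 1.2, -1.0]
grip_width: 0.003
grip_force: 0.4
```

jog_arm(
  increments=[
    {"tx":-2,"ty":0,"tz":0,"wx":0,"wy":0,"wz":0,"gripper":0},
    {"tx":-4,"ty":0,"tz":0,"wx":0,"wy":0,"wz":0,"gripper":0},
    {"tx":-6,"ty":0,"tz":0,"wx":0,"wy":0,"wz":0,"gripper":0},
    {"tx":-8,"ty":0,"tz":0,"wx":0,"wy":0,"wz":0,"gripper":0},
    {"tx":-8,"ty":0,"tz":0,"wx":0,"wy":0,"wz":0,"gripper":0},
  ],
)

```text
time: 13.75
position: [0.4675, -0.1509, -0.0239]
tool_rot: [0.001, 3.141, -0.0]
ft_force: [-0.5, 0.2, 0.1]
grip_width: 0.006
grip_force: 0.1
```

```bash
cat >> side.py <<'E'
def edge(save=None):
    "the -y end of the book in the top view: fit line on the rightmost blue pixel of each row"
    im=vision.get_image('top');c=im['color'];h=cv2.cvtColor(c,cv2.COLOR_BGR2HSV)
    m=cv2.inRange(h,(100,90,50),(130,255,255));m[:150]=0;m[225:]=0;m[:,:280]=0;m[:,345:]=0
    ys,xs=np.where(m);R=[]
    for v in range(ys.min()+2,ys.max()-1):
        q=xs[ys==v]
        if len(q): R.append(ray(im,q.max()+.5,v,.02)[:2])
    R=np.array(R);print('rows',len(R),R[0].round(4),R[-1].round(4),'xmin/max',R[:,0].min().round(4),ray(im,300,ys.min()-.5,.02)[0].round(4))
    k=np.polyfit(R[:,0],R[:,1],1);r=R[:,1]-np.polyval(k,R[:,0]);g=abs(r)<.003
    k=np.polyfit(R[g,0],R[g,1],1);print('end yaw',np.arctan(k[0]).round(3),'y at x=.533',np.polyval(k,.533).round(4),'used',g.sum())
    if save: cv2.imwrite(save,cv2.resize(c[140:230,225:345],(800,600),interpolation=cv2.INTER_CUBIC))
E
python3 -c "
from side import *
edge();go((.475,-.15,-.024),np.pi)"
```

```text
rows 29 [ 0.5747 -0.2838] [ 0.4841 -0.2836] xmin/max 0.4841 0.581
end yaw -0.003 y at x=.533 -0.2837 used 29
13.8 [ 0.4676 -0.1511 -0.0239] F [ 0.9  0.7 -0.3] t [-7.4  1.1  0.1] w [-0.     0.001 -0.001]
```

jog_arm(
  increments=[
    {"tx":-2,"ty":0,"tz":0,"wx":0,"wy":0,"wz":0,"gripper":0},
    {"tx":-4,"ty":0,"tz":0,"wx":0,"wy":0,"wz":0,"gripper":0},
    {"tx":-6,"ty":0,"tz":0,"wx":0,"wy":0,"wz":0,"gripper":0},
    {"tx":-7,"ty":0,"tz":0,"wx":0,"wy":0,"wz":0,"gripper":0},
    {"tx":-7,"ty":0,"tz":0,"wx":0,"wy":0,"wz":0,"gripper":0},
  ],
)

```text
time: 14.22
position: [0.4734, -0.1509, -0.0241]
tool_rot: [-0.001, -3.14, 0.0]
ft_force: [-3.9, 1.0, 3.1]
grip_width: 0.008
grip_force: 2.1
```

```bash
python3 -c "
from side import *
edge();go((.475,-.15,-.024),np.pi)"
```

```text
rows 29 [ 0.5748 -0.287 ] [ 0.4841 -0.2836] xmin/max 0.4841 0.581
end yaw -0.049 y at x=.533 -0.2858 used 29
14.27 [ 0.4734 -0.1509 -0.0241] F [-4.1  0.4  3.6] t [-1.6  0.9 -0.1] w [-0.    -0.001 -0.001]
```

jog_arm(
  increments=[
    {"tx":12,"ty":0,"tz":-5,"wx":0,"wy":0,"wz":0,"gripper":0},
    {"tx":20,"ty":-5,"tz":-35,"wx":0,"wy":0,"wz":0,"gripper":0},
    {"tx":20,"ty":-35,"tz":-60,"wx":0,"wy":0,"wz":0,"gripper":0},
    {"tx":20,"ty":-75,"tz":-60,"wx":0,"wy":0,"wz":0,"gripper":0},
    {"tx":10,"ty":-113,"tz":-60,"wx":0,"wy":0,"wz":0,"gripper":0},
  ],
)

```text
time: 14.68
position: [0.4653, -0.2668, 0.0387]
tool_rot: [-0.0, 3.137, -0.008]
ft_force: [0.7, -0.1, -0.3]
grip_width: 0.007
grip_force: 0.0
```

jog_arm(
  increments=[
    {"tx":-5,"ty":-20,"tz":0,"wx":0,"wy":0,"wz":0.12,"gripper":0},
    {"tx":-10,"ty":-35,"tz":0,"wx":0,"wy":0,"wz":0.24,"gripper":0},
    {"tx":-18,"ty":-45,"tz":0,"wx":0,"wy":0,"wz":0.36,"gripper":0},
    {"tx":-26,"ty":-50,"tz":0,"wx":0,"wy":0,"wz":0.48,"gripper":0},
    {"tx":-34,"ty":-54,"tz":0,"wx":0,"wy":0,"wz":0.6,"gripper":0},
  ],
)

```text
time: 15.1
position: [0.4992, -0.3197, 0.0362]
tool_rot: [0.94, 2.995, -0.001]
ft_force: [-0.2, 0.1, -0.5]
grip_width: 0.003
grip_force: 0.0
```

jog_arm(
  increments=[
    {"tx":0,"ty":0,"tz":0,"wx":0,"wy":0,"wz":0.12,"gripper":0},
    {"tx":0,"ty":0,"tz":0,"wx":0,"wy":0,"wz":0.24,"gripper":0},
    {"tx":0,"ty":0,"tz":0,"wx":0,"wy":0,"wz":0.36,"gripper":0},
    {"tx":0,"ty":0,"tz":0,"wx":0,"wy":0,"wz":0.48,"gripper":0},
    {"tx":0,"ty":0,"tz":0,"wx":0,"wy":0,"wz":0.6,"gripper":0},
  ],
)

```text
time: 15.52
position: [0.4992, -0.3185, 0.0363]
tool_rot: [1.781, 2.585, 0.0]
ft_force: [-0.6, 0.8, -0.1]
grip_width: 0.005
grip_force: 0.0
```

```bash
python3 -c "
from side import *
go((.533,-.315,.036),np.pi/2-.017)"
```

```text
15.52 [ 0.4992 -0.3185  0.0363] F [-0.6  0.8 -0.1] t [-8.8 32.8  0.4] w [0.002 0.002 0.381]
```

jog_arm(
  increments=[
    {"tx":-2,"ty":10,"tz":0,"wx":0,"wy":0,"wz":0.12,"gripper":0},
    {"tx":-4,"ty":20,"tz":0,"wx":0,"wy":0,"wz":0.24,"gripper":0},
    {"tx":-9,"ty":33,"tz":0,"wx":0,"wy":0,"wz":0.36,"gripper":0},
    {"tx":-9,"ty":33,"tz":15,"wx":0,"wy":0,"wz":0.381,"gripper":0},
    {"tx":-9,"ty":33,"tz":35,"wx":0,"wy":0,"wz":0.381,"gripper":0},
  ],
)

```text
time: 15.93
position: [0.5362, -0.3154, 0.003]
tool_rot: [2.228, 2.204, 0.004]
ft_force: [-0.6, -0.5, -0.6]
grip_width: 0.006
grip_force: 0.0
```

jog_arm(
  increments=[
    {"tx":0,"ty":0,"tz":15,"wx":0,"wy":0,"wz":0,"gripper":0},
    {"tx":0,"ty":0,"tz":25,"wx":0,"wy":0,"wz":0,"gripper":0},
    {"tx":5,"ty":0,"tz":25,"wx":0,"wy":0,"wz":0,"gripper":0},
    {"tx":10,"ty":0,"tz":25,"wx":0,"wy":0,"wz":0,"gripper":0},
    {"tx":15,"ty":0,"tz":25,"wx":0,"wy":0,"wz":0,"gripper":0},
  ],
)

```text
time: 16.35
position: [0.5332, -0.2991, -0.0229]
tool_rot: [2.232, 2.208, 0.001]
ft_force: [1.1, 0.4, -0.3]
grip_width: 0.006
grip_force: 0.0
```

jog_arm(
  increments=[
    {"tx":5,"ty":0,"tz":0,"wx":0,"wy":0,"wz":0,"gripper":0},
    {"tx":10,"ty":0,"tz":0,"wx":0,"wy":0,"wz":0,"gripper":0},
    {"tx":15,"ty":0,"tz":0,"wx":0,"wy":0,"wz":0,"gripper":0},
    {"tx":20,"ty":0,"tz":0,"wx":0,"wy":0,"wz":0,"gripper":0},
    {"tx":25,"ty":0,"tz":0,"wx":0,"wy":0,"wz":0,"gripper":0},
  ],
)

```text
time: 16.77
position: [0.5332, -0.2753, -0.0228]
tool_rot: [2.232, 2.206, -0.0]
ft_force: [1.8, -3.1, 3.0]
grip_width: 0.002
grip_force: 1.6
```

jog_arm(
  increments=[
    {"tx":4,"ty":0,"tz":0,"wx":0,"wy":0,"wz":0,"gripper":0},
    {"tx":8,"ty":0,"tz":0,"wx":0,"wy":0,"wz":0,"gripper":0},
    {"tx":12,"ty":0,"tz":0,"wx":0,"wy":0,"wz":0,"gripper":0},
    {"tx":16,"ty":0,"tz":0,"wx":0,"wy":0,"wz":0,"gripper":0},
    {"tx":18,"ty":0,"tz":0,"wx":0,"wy":0,"wz":0,"gripper":0},
  ],
)

```text
time: 17.18
position: [0.5325, -0.2555, -0.0241]
tool_rot: [-2.233, -2.209, 0.0]
ft_force: [0.1, -3.3, 1.4]
grip_width: 0.004
grip_force: 1.4
```

```bash
python3 -c "
from side import *
go((.533,-.247,-.024),np.pi/2-.017);edge(save='pics/f1.png')"
```

```text
17.18 [ 0.5325 -0.2555 -0.0241] F [ 0.1 -3.3  1.4] t [ 8.5  0.4 -0.1] w [-0.    -0.     0.007]
rows 29 [ 0.5735 -0.226 ] [ 0.4831 -0.2295] xmin/max 0.4831 0.581
end yaw 0.041 y at x=.533 -0.2271 used 28
```

View pics/f1.png

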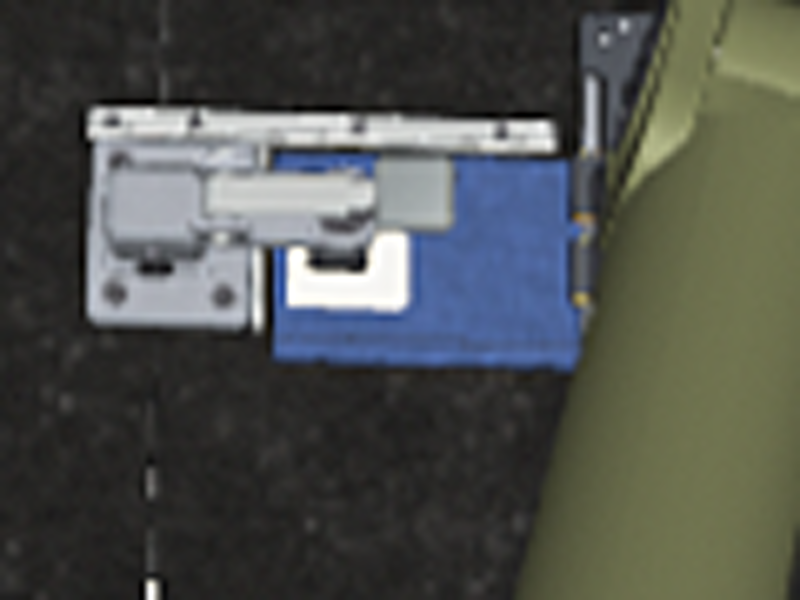

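The book is square along the fence: its cover edge runs along y≈155 next to the fence. Its label end, at x≈273, is still about 4 mm short of the stop face at x≈266. I'll push the rest gently.

jog_arm(
  increments=[
    {"tx":2,"ty":0,"tz":0,"wx":0,"wy":0,"wz":0,"gripper":0},
    {"tx":4,"ty":0,"tz":0,"wx":0,"wy":0,"wz":0,"gripper":0},
    {"tx":6,"ty":0,"tz":0,"wx":0,"wy":0,"wz":0,"gripper":0},
    {"tx":7,"ty":0,"tz":0,"wx":0,"wy":0,"wz":0,"gripper":0},
    {"tx":7,"ty":0,"tz":0,"wx":0,"wy":0,"wz":0,"gripper":0},
  ],
)

```text
time: 17.65
position: [0.5323, -0.2499, -0.0241]
tool_rot: [2.234, 2.209, -0.001]
ft_force: [-0.5, -4.0, 0.4]
grip_width: 0.003
grip_force: 2.0
```

jog_arm(
  increments=[
    {"tx":1,"ty":0,"tz":0,"wx":0,"wy":0,"wz":0,"gripper":0},
    {"tx":2,"ty":0,"tz":0,"wx":0,"wy":0,"wz":0,"gripper":0},
    {"tx":3,"ty":0,"tz":0,"wx":0,"wy":0,"wz":0,"gripper":0},
    {"tx":4,"ty":0,"tz":0,"wx":0,"wy":0,"wz":0,"gripper":0},
    {"tx":4,"ty":0,"tz":0,"wx":0,"wy":0,"wz":0,"gripper":0},
  ],
)

```text
time: 18.07
position: [0.5316, -0.2498, -0.024]
tool_rot: [2.234, 2.204, -0.006]
ft_force: [-0.0, -10.2, -0.5]
grip_width: 0.005
grip_force: 5.1
```

Pushing farther raised the force to 10 N with no movement, so the book is against the stop. Next I'll press the spine to the fence at y≈-0.212.

jog_arm(
  increments=[
    {"tx":-12,"ty":0,"tz":0,"wx":0,"wy":0,"wz":0,"gripper":0},
    {"tx":-22,"ty":-15,"tz":0,"wx":0,"wy":0,"wz":0,"gripper":0},
    {"tx":-22,"ty":-50,"tz":0,"wx":0,"wy":0,"wz":0,"gripper":0},
    {"tx":-22,"ty":-80,"tz":0,"wx":0,"wy":0,"wz":0,"gripper":0},
    {"tx":-22,"ty":-84,"tz":0,"wx":0,"wy":0,"wz":0,"gripper":0},
  ],
)

```text
time: 18.48
position: [0.4418, -0.2651, -0.0257]
tool_rot: [-2.231, -2.201, 0.004]
ft_force: [-0.8, 0.0, -1.1]
grip_width: 0.008
grip_force: 0.0
```

jog_arm(
  increments=[
    {"tx":15,"ty":0,"tz":0,"wx":0,"wy":0,"wz":0,"gripper":0},
    {"tx":35,"ty":0,"tz":0,"wx":0,"wy":0,"wz":0,"gripper":0},
    {"tx":55,"ty":0,"tz":0,"wx":0,"wy":0,"wz":0,"gripper":0},
    {"tx":55,"ty":4,"tz":0,"wx":0,"wy":0,"wz":0,"gripper":0},
    {"tx":55,"ty":8,"tz":0,"wx":0,"wy":0,"wz":0,"gripper":0},
  ],
)

```text
time: 18.9
position: [0.4574, -0.2093, -0.0242]
tool_rot: [-2.229, -2.211, -0.001]
ft_force: [-0.0, 0.3, -1.1]
grip_width: 0.003
grip_force: 0.0
```

```bash
python3 -c "
from side import *
go((.466,-.212,-.024),np.pi/2-.017)"
```

```text
18.9 [ 0.4574 -0.2093 -0.0242] F [-0.   0.3 -1.1] t [-2.6  8.6 -0.2] w [-0.001 -0.002  0.009]
```

jog_arm(
  increments=[
    {"tx":-1,"ty":3,"tz":0,"wx":0,"wy":0,"wz":0,"gripper":0},
    {"tx":-1,"ty":6,"tz":0,"wx":0,"wy":0,"wz":0,"gripper":0},
    {"tx":-1,"ty":8,"tz":0,"wx":0,"wy":0,"wz":0,"gripper":0},
    {"tx":-1,"ty":10,"tz":0,"wx":0,"wy":0,"wz":0,"gripper":0},
    {"tx":-1,"ty":12,"tz":0,"wx":0,"wy":0,"wz":0,"gripper":0},
  ],
)

```text
time: 19.32
position: [0.4691, -0.213, -0.0241]
tool_rot: [-2.234, -2.208, 0.0]
ft_force: [-1.4, -0.5, -0.3]
grip_width: 0.006
grip_force: 0.4
```

jog_arm(
  increments=[
    {"tx":0,"ty":1,"tz":0,"wx":0,"wy":0,"wz":0,"gripper":0},
    {"tx":0,"ty":2,"tz":0,"wx":0,"wy":0,"wz":0,"gripper":0},
    {"tx":0,"ty":3,"tz":0,"wx":0,"wy":0,"wz":0,"gripper":0},
    {"tx":0,"ty":4,"tz":0,"wx":0,"wy":0,"wz":0,"gripper":0},
    {"tx":0,"ty":4,"tz":0,"wx":0,"wy":0,"wz":0,"gripper":0},
  ],
)

```text
time: 19.73
position: [0.4723, -0.2135, -0.0242]
tool_rot: [-2.234, -2.208, 0.002]
ft_force: [-1.6, -2.1, 0.2]
grip_width: 0.002
grip_force: 1.3
```

jog_arm(
  increments=[
    {"tx":0,"ty":1,"tz":0,"wx":0,"wy":0,"wz":0,"gripper":0},
    {"tx":0,"ty":2,"tz":0,"wx":0,"wy":0,"wz":0,"gripper":0},
    {"tx":0,"ty":3,"tz":0,"wx":0,"wy":0,"wz":0,"gripper":0},
    {"tx":0,"ty":3,"tz":0,"wx":0,"wy":0,"wz":0,"gripper":0},
    {"tx":0,"ty":3,"tz":0,"wx":0,"wy":0,"wz":0,"gripper":0},
  ],
)

```text
time: 20.15
position: [0.4747, -0.213, -0.0242]
tool_rot: [-2.233, -2.208, 0.003]
ft_force: [-5.4, -2.8, 2.1]
grip_width: 0.002
grip_force: 2.8
```

jog_arm(
  increments=[
    {"tx":0,"ty":1,"tz":0,"wx":0,"wy":0,"wz":0,"gripper":0},
    {"tx":0,"ty":2,"tz":0,"wx":0,"wy":0,"wz":0,"gripper":0},
    {"tx":0,"ty":3,"tz":0,"wx":0,"wy":0,"wz":0,"gripper":0},
    {"tx":0,"ty":3,"tz":0,"wx":0,"wy":0,"wz":0,"gripper":0},
    {"tx":0,"ty":3,"tz":0,"wx":0,"wy":0,"wz":0,"gripper":0},
  ],
)

```text
time: 20.57
position: [0.4746, -0.213, -0.0243]
tool_rot: [-2.23, -2.204, 0.009]
ft_force: [-12.4, -1.1, 8.9]
grip_width: 0.004
grip_force: 6.2
```

```bash
python3 -c "
from side import *
edge(save='pics/g1.png')"
```

```text
rows 28 [ 0.576  -0.1843] [ 0.4885 -0.1817] xmin/max 0.4885 0.5843
end yaw -0.043 y at x=.533 -0.1835 used 26
```

jog_arm(
  increments=[
    {"tx":0,"ty":-10,"tz":0,"wx":0,"wy":0,"wz":0,"gripper":0},
    {"tx":-5,"ty":-20,"tz":0,"wx":0,"wy":0,"wz":0,"gripper":0},
    {"tx":-35,"ty":-20,"tz":0,"wx":0,"wy":0,"wz":0,"gripper":0},
    {"tx":-54,"ty":-20,"tz":0,"wx":0,"wy":0,"wz":0,"gripper":0},
    {"tx":-54,"ty":-5,"tz":0,"wx":0,"wy":0,"wz":0,"gripper":0},
  ],
)

```text
time: 21.03
position: [0.4709, -0.2724, -0.0237]
tool_rot: [2.24, 2.2, -0.004]
ft_force: [-0.2, -0.7, 0.3]
grip_width: 0.007
grip_force: 0.0
```

jog_arm(
  increments=[
    {"tx":0,"ty":30,"tz":0,"wx":0,"wy":0,"wz":0,"gripper":0},
    {"tx":0,"ty":60,"tz":0,"wx":0,"wy":0,"wz":0,"gripper":0},
    {"tx":3,"ty":62,"tz":0,"wx":0,"wy":0,"wz":0,"gripper":0},
    {"tx":7,"ty":62,"tz":0,"wx":0,"wy":0,"wz":0,"gripper":0},
    {"tx":11,"ty":62,"tz":0,"wx":0,"wy":0,"wz":0,"gripper":0},
  ],
)

```text
time: 21.45
position: [0.5352, -0.2556, -0.0242]
tool_rot: [-2.233, -2.209, -0.0]
ft_force: [-0.8, -0.7, -0.1]
grip_width: 0.008
grip_force: 0.0
```

jog_arm(
  increments=[
    {"tx":2,"ty":0,"tz":0,"wx":0,"wy":0,"wz":0,"gripper":0},
    {"tx":4,"ty":0,"tz":0,"wx":0,"wy":0,"wz":0,"gripper":0},
    {"tx":6,"ty":0,"tz":0,"wx":0,"wy":0,"wz":0,"gripper":0},
    {"tx":8,"ty":0,"tz":0,"wx":0,"wy":0,"wz":0,"gripper":0},
    {"tx":8,"ty":0,"tz":0,"wx":0,"wy":0,"wz":0,"gripper":0},
  ],
)

```text
time: 21.87
position: [0.5339, -0.2517, -0.0239]
tool_rot: [2.234, 2.206, -0.006]
ft_force: [-2.5, -5.0, -1.2]
grip_width: 0.005
grip_force: 2.8
```

jog_arm(
  increments=[
    {"tx":1,"ty":0,"tz":0,"wx":0,"wy":0,"wz":0,"gripper":0},
    {"tx":2,"ty":0,"tz":0,"wx":0,"wy":0,"wz":0,"gripper":0},
    {"tx":3,"ty":0,"tz":0,"wx":0,"wy":0,"wz":0,"gripper":0},
    {"tx":4,"ty":0,"tz":0,"wx":0,"wy":0,"wz":0,"gripper":0},
    {"tx":4,"ty":0,"tz":0,"wx":0,"wy":0,"wz":0,"gripper":0},
  ],
)

```text
time: 22.28
position: [0.5329, -0.2513, -0.0237]
tool_rot: [2.235, 2.202, -0.011]
ft_force: [-3.3, -11.1, -0.6]
grip_width: 0.007
grip_force: 5.4
```

jog_arm(
  increments=[
    {"tx":-12,"ty":0,"tz":0,"wx":0,"wy":0,"wz":0,"gripper":0},
    {"tx":-20,"ty":0,"tz":-35,"wx":0,"wy":0,"wz":0,"gripper":0},
    {"tx":-20,"ty":0,"tz":-75,"wx":0,"wy":0,"wz":0,"gripper":0},
    {"tx":-20,"ty":0,"tz":-115,"wx":0,"wy":0,"wz":0,"gripper":0},
    {"tx":-20,"ty":0,"tz":-155,"wx":0,"wy":0,"wz":0,"gripper":0},
  ],
)

```text
time: 22.7
position: [0.5351, -0.264, 0.1328]
tool_rot: [-2.234, -2.208, -0.001]
ft_force: [0.8, -0.8, 0.3]
grip_width: 0.006
grip_force: 0.0
```

jog_arm(
  increments=[
    {"tx":0,"ty":-20,"tz":-20,"wx":0,"wy":0,"wz":0,"gripper":0},
    {"tx":0,"ty":-40,"tz":-40,"wx":0,"wy":0,"wz":0,"gripper":0},
    {"tx":0,"ty":-40,"tz":-40,"wx":0,"wy":0,"wz":0,"gripper":0},
    {"tx":0,"ty":-40,"tz":-40,"wx":0,"wy":0,"wz":0,"gripper":0},
    {"tx":0,"ty":-40,"tz":-40,"wx":0,"wy":0,"wz":0,"gripper":0},
  ],
)

```text
time: 23.12
position: [0.4956, -0.2634, 0.1705]
tool_rot: [-2.233, -2.209, -0.001]
ft_force: [-0.1, 0.2, -0.5]
grip_width: 0.003
grip_force: 0.0
```

```bash
python3 -c "
from side import *
w=vision.get_image('wrist')['color'];edge()
t=vision.get_image('top')['color'][145:205,235:335]
cv2.imwrite('pics/g2.png',np.vstack([cv2.resize(w[0:240,90:490],(500,300),interpolation=cv2.INTER_CUBIC),cv2.resize(t,(500,300),interpolation=cv2.INTER_CUBIC)]))
go((.5385,-.1425,.17),np.pi/2)"
```

```text
rows 28 [ 0.5771 -0.2389] [ 0.4897 -0.2422] xmin/max 0.4897 0.5843
end yaw 0.037 y at x=.533 -0.2404 used 28
23.27 [ 0.4954 -0.2631  0.1695] F [-0.  -0.9 -0.3] t [121.   41.8  -0.4] w [-0.002 -0.002 -0.01 ]
```

View pics/g2.png

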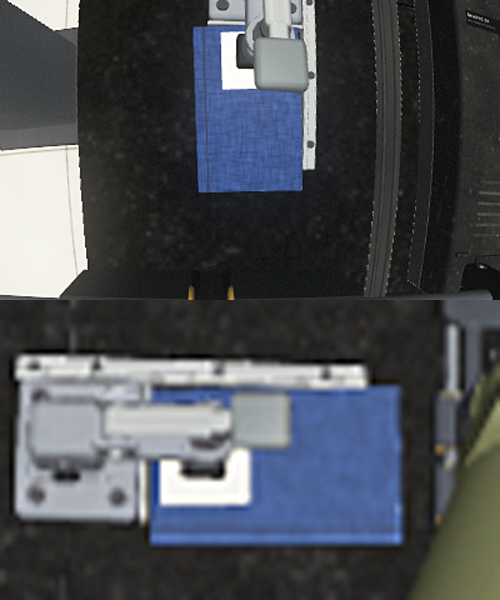

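Both views look flush on the fence and the stop, with the label end at the stop strip. I'll check the squareness numerically with sub-pixel edge fits.

```bash
cat > rect.py <<'E'
from h import *
X=np.arange(.47,.61,.0005);Y=np.arange(-.26,-.05,.0005)
def rect(n,z):
    im=vision.get_image(n);E=np.array(im['extrinsics']);g=np.stack(np.meshgrid(X,Y,indexing='ij')+[np.full((len(X),len(Y)),z)],-1)
    c=g@E[:3,:3].T+E[:3,3]
    if n=='wrist':
        r=np.hypot(c[...,0],c[...,1]);k=np.arctan2(r,c[...,2])/r
    else: k=1/c[...,2]
    u=c[...,0]*k*im['fx']+im['cx'];v=c[...,1]*k*im['fy']+im['cy']
    return cv2.remap(im['color'],u.astype('f4'),v.astype('f4'),cv2.INTER_CUBIC).astype(float)
def cross(p,ax,rev,lvl):
    p=p[::-1] if rev else p;ax=ax[::-1] if rev else ax
    i=np.argmax(p>lvl);return ax[i-1]+(lvl-p[i-1])/(p[i]-p[i-1])*(ax[i]-ax[i-1]) if 0<i else np.nan
def fit(a,b,name):
    a,b=np.array(a),np.array(b);g=np.isfinite(b);k=np.polyfit(a[g],b[g],1);r=b-np.polyval(k,a);g&=abs(r)<.0015;k=np.polyfit(a[g],b[g],1);return k,g.sum()
def run(n):
    A=rect(n,.02);bl=A[...,0]-A[...,2];F=rect(n,.016)[...,2]
    ys=np.where((Y>-.225)&(Y<-.10))[0];k,c=fit(Y[ys],[cross(bl[:,j],X,False,35) for j in ys],'');print(n,'spine yaw',-k[0].round(4),'x@-.158',np.polyval(k,-.158).round(4),c)
    xs=np.where((X>.495)&(X<.565))[0];k,c=fit(X[xs],[cross(bl[i],Y,False,35) for i in xs],'');print(' -y end yaw',k[0].round(4),'y@.533',np.polyval(k,.533).round(4),c)
    xs=np.where((X>.493)&(X<.508))[0];k,c=fit(X[xs],[cross(bl[i],Y,True,35) for i in xs],'');print(' +y end yaw',k[0].round(4),'y@.5',np.polyval(k,.5).round(4),c)
    ys=np.where((Y>-.21)&(Y<-.17))[0];k,c=fit(Y[ys],[X[200]*0+cross(F[170:,j],X[170:],False,120) for j in ys],'');print(' fence yaw',-k[0].round(4),'x@-.19',np.polyval(k,-.19).round(4),c)
    k,c=fit(Y[ys],[cross(bl[:,j],X,True,35) for j in ys],'');print(' right edge yaw',-k[0].round(4),'x@-.19',np.polyval(k,-.19).round(4),c)
    xs=np.where((X>.495)&(X<.508))[0];k,c=fit(X[xs],[cross(F[i,300:],Y[300:],False,110) for i in xs],'');print(' stop y@.5',np.polyval(k,.5).round(4),c)
E
python3 -c "
from rect import *
run('top');run('wrist')"
```

```text
Traceback (most recent call last):
  File "rect.py", line 17, in run
    A=rect(n,.02);bl=A[...,0]-A[...,2];F=rect(n,.016)[...,2]
  File "rect.py", line 4, in rect
    im=vision.get_image(n);E=np.array(im['extrinsics']);g=np.stack(np.meshgrid(X,Y,indexing='ij')+[np.full((len(X),len(Y)),z)],-1)
                                                                   ~~~~~~~~~~~~~~~~~~~~~~~~~~~~~~^~~~~~~~~~~~~~~~~~~~~~~~~~~~~
TypeError: can only concatenate tuple (not "list") to tuple
```

```bash
sed -i "s/np.stack(np.meshgrid(X,Y,indexing='ij')+/np.stack([*np.meshgrid(X,Y,indexing='ij')]+/" rect.py; python3 -c "
from rect import *
run('top');run('wrist')"
```

```text
top spine yaw 0.0241 x@-.158 0.4797 250
 -y end yaw 0.0287 y@.533 -0.2399 139
 +y end yaw 0.0269 y@.5 -0.0797 29
 fence yaw -0.0041 x@-.19 0.5822 80
 right edge yaw 0.0337 x@-.19 0.5817 80
 stop y@.5 -0.0787 10
wrist spine yaw 0.0194 x@-.158 0.483 250
 -y end yaw 0.018 y@.533 -0.2407 139
 +y end yaw 0.0145 y@.5 -0.0819 29
 fence yaw -0.0054 x@-.19 0.5852 80
 right edge yaw 0.0157 x@-.19 0.5832 80
 stop y@.5 -0.079 24
```

The numbers show the book still turned about 0.02–0.03 rad from the press, leaving a small gap at the stop on the spine side. I'll push the spine near the +y end to close it.

jog_arm(
  increments=[
    {"tx":5,"ty":-12,"tz":20,"wx":0,"wy":0,"wz":-0.12,"gripper":0},
    {"tx":15,"ty":-25,"tz":40,"wx":0,"wy":0,"wz":-0.24,"gripper":0},
    {"tx":30,"ty":-38,"tz":60,"wx":0,"wy":0,"wz":-0.36,"gripper":0},
    {"tx":50,"ty":-50,"tz":80,"wx":0,"wy":0,"wz":-0.48,"gripper":0},
    {"tx":70,"ty":-62,"tz":100,"wx":0,"wy":0,"wz":-0.6,"gripper":0},
  ],
)

```text
time: 23.93
position: [0.4336, -0.1928, 0.07]
tool_rot: [1.474, 2.774, 0.0]
ft_force: [0.6, 1.0, -0.5]
grip_width: 0.003
grip_force: 0.0
```

jog_arm(
  increments=[
    {"tx":0,"ty":0,"tz":5,"wx":0,"wy":0,"wz":-0.12,"gripper":0},
    {"tx":0,"ty":0,"tz":10,"wx":0,"wy":0,"wz":-0.24,"gripper":0},
    {"tx":0,"ty":0,"tz":15,"wx":0,"wy":0,"wz":-0.36,"gripper":0},
    {"tx":0,"ty":0,"tz":20,"wx":0,"wy":0,"wz":-0.48,"gripper":0},
    {"tx":0,"ty":0,"tz":20,"wx":0,"wy":0,"wz":-0.6,"gripper":0},
  ],
)

```text
time: 24.35
position: [0.4336, -0.1928, 0.05]
tool_rot: [-0.586, -3.085, -0.001]
ft_force: [0.1, 0.4, -0.4]
grip_width: 0.007
grip_force: 0.0
```

```bash
python3 -c "
from side import *
go((.445,-.12,-.024),np.pi)"
```

```text
24.35 [ 0.4336 -0.1928  0.05  ] F [ 0.1  0.4 -0.4] t [16.  71.9 74.1] w [ 0.001 -0.002 -0.376]
```

jog_arm(
  increments=[
    {"tx":3,"ty":18,"tz":15,"wx":0,"wy":0,"wz":-0.1,"gripper":0},
    {"tx":7,"ty":36,"tz":30,"wx":0,"wy":0,"wz":-0.2,"gripper":0},
    {"tx":12,"ty":54,"tz":50,"wx":0,"wy":0,"wz":-0.3,"gripper":0},
    {"tx":16,"ty":72,"tz":68,"wx":0,"wy":0,"wz":-0.376,"gripper":0},
    {"tx":16,"ty":72,"tz":74,"wx":0,"wy":0,"wz":-0.376,"gripper":0},
  ],
)

```text
time: 24.77
position: [0.4451, -0.1159, -0.0252]
tool_rot: [0.003, -3.139, -0.005]
ft_force: [-0.6, 0.8, -0.6]
grip_width: 0.005
grip_force: 0.0
```

jog_arm(
  increments=[
    {"tx":-5,"ty":0,"tz":0,"wx":0,"wy":0,"wz":0,"gripper":0},
    {"tx":-10,"ty":0,"tz":0,"wx":0,"wy":0,"wz":0,"gripper":0},
    {"tx":-15,"ty":0,"tz":0,"wx":0,"wy":0,"wz":0,"gripper":0},
    {"tx":-20,"ty":0,"tz":0,"wx":0,"wy":0,"wz":0,"gripper":0},
    {"tx":-25,"ty":0,"tz":0,"wx":0,"wy":0,"wz":0,"gripper":0},
  ],
)

```text
time: 25.18
position: [0.4722, -0.1216, -0.0222]
tool_rot: [0.012, 3.141, -0.001]
ft_force: [-2.5, 1.4, 1.5]
grip_width: 0.004
grip_force: 1.2
```

jog_arm(
  increments=[
    {"tx":-1,"ty":0,"tz":0,"wx":0,"wy":0,"wz":0,"gripper":0},
    {"tx":-2,"ty":0,"tz":0,"wx":0,"wy":0,"wz":0,"gripper":0},
    {"tx":-3,"ty":0,"tz":0,"wx":0,"wy":0,"wz":0,"gripper":0},
    {"tx":-4,"ty":0,"tz":0,"wx":0,"wy":0,"wz":0,"gripper":0},
    {"tx":-4,"ty":0,"tz":0,"wx":0,"wy":0,"wz":0,"gripper":0},
  ],
)

```text
time: 25.6
position: [0.4746, -0.1206, -0.0231]
tool_rot: [-0.009, -3.14, 0.0]
ft_force: [-3.5, -0.3, 2.0]
grip_width: 0.006
grip_force: 1.5
```

jog_arm(
  increments=[
    {"tx":-1,"ty":0,"tz":0,"wx":0,"wy":0,"wz":0,"gripper":0},
    {"tx":-2,"ty":0,"tz":0,"wx":0,"wy":0,"wz":0,"gripper":0},
    {"tx":-3,"ty":0,"tz":0,"wx":0,"wy":0,"wz":0,"gripper":0},
    {"tx":-3,"ty":0,"tz":0,"wx":0,"wy":0,"wz":0,"gripper":0},
    {"tx":-3,"ty":0,"tz":0,"wx":0,"wy":0,"wz":0,"gripper":0},
  ],
)

```text
time: 26.02
position: [0.4745, -0.1206, -0.0235]
tool_rot: [-0.01, -3.134, -0.0]
ft_force: [-9.7, 0.4, 7.7]
grip_width: 0.011
grip_force: 4.9
```

```bash
python3 -c "
from rect import *
run('top')"
```

```text
top spine yaw 0.0381 x@-.158 0.5244 5
 -y end yaw -0.0154 y@.533 -0.2405 139
 +y end yaw 0.0215 y@.5 -0.2258 29
 fence yaw -0.1244 x@-.19 0.5846 22
 right edge yaw -0.0494 x@-.19 0.5835 19
 stop y@.5 -0.0982 25
```

jog_arm(
  increments=[
    {"tx":12,"ty":0,"tz":-2,"wx":0,"wy":0,"wz":0,"gripper":0},
    {"tx":20,"ty":-10,"tz":-35,"wx":0,"wy":0,"wz":0,"gripper":0},
    {"tx":20,"ty":-45,"tz":-60,"wx":0,"wy":0,"wz":0,"gripper":0},
    {"tx":20,"ty":-85,"tz":-60,"wx":0,"wy":0,"wz":0,"gripper":0},
    {"tx":10,"ty":-123,"tz":-60,"wx":0,"wy":0,"wz":0,"gripper":0},
  ],
)

```text
time: 26.53
position: [0.4685, -0.2465, 0.0397]
tool_rot: [0.008, 3.137, -0.007]
ft_force: [0.4, -0.1, -0.8]
grip_width: 0.004
grip_force: 0.0
```

jog_arm(
  increments=[
    {"tx":-5,"ty":-15,"tz":0,"wx":0,"wy":0,"wz":0.12,"gripper":0},
    {"tx":-10,"ty":-25,"tz":0,"wx":0,"wy":0,"wz":0.24,"gripper":0},
    {"tx":-18,"ty":-30,"tz":0,"wx":0,"wy":0,"wz":0.36,"gripper":0},
    {"tx":-26,"ty":-33,"tz":0,"wx":0,"wy":0,"wz":0.48,"gripper":0},
    {"tx":-34,"ty":-36,"tz":0,"wx":0,"wy":0,"wz":0.6,"gripper":0},
  ],
)

```text
time: 26.95
position: [0.5024, -0.2806, 0.0371]
tool_rot: [0.947, 2.994, -0.0]
ft_force: [0.3, 0.4, -0.1]
grip_width: 0.006
grip_force: 0.0
```

jog_arm(
  increments=[
    {"tx":0,"ty":0,"tz":0,"wx":0,"wy":0,"wz":0.12,"gripper":0},
    {"tx":0,"ty":0,"tz":0,"wx":0,"wy":0,"wz":0.24,"gripper":0},
    {"tx":0,"ty":0,"tz":0,"wx":0,"wy":0,"wz":0.36,"gripper":0},
    {"tx":0,"ty":0,"tz":0,"wx":0,"wy":0,"wz":0.48,"gripper":0},
    {"tx":0,"ty":0,"tz":0,"wx":0,"wy":0,"wz":0.6,"gripper":0},
  ],
)

```text
time: 27.37
position: [0.5023, -0.28, 0.0371]
tool_rot: [1.788, 2.581, 0.001]
ft_force: [-0.2, 0.0, 0.2]
grip_width: 0.008
grip_force: 0.0
```

```bash
python3 -c "
from side import *
go((.525,-.275,-.023),np.pi/2-.015)"
```

```text
27.37 [ 0.5023 -0.28    0.0371] F [-0.2  0.   0.2] t [-3.2 22.9 60.2] w [0.002 0.001 0.374]
```

jog_arm(
  increments=[
    {"tx":-1,"ty":8,"tz":5,"wx":0,"wy":0,"wz":0.1,"gripper":0},
    {"tx":-2,"ty":15,"tz":15,"wx":0,"wy":0,"wz":0.2,"gripper":0},
    {"tx":-3,"ty":23,"tz":30,"wx":0,"wy":0,"wz":0.3,"gripper":0},
    {"tx":-3,"ty":23,"tz":48,"wx":0,"wy":0,"wz":0.374,"gripper":0},
    {"tx":-3,"ty":23,"tz":60,"wx":0,"wy":0,"wz":0.374,"gripper":0},
  ],
)

```text
time: 27.78
position: [0.5246, -0.2738, -0.0242]
tool_rot: [2.232, 2.21, 0.001]
ft_force: [-0.7, -0.5, -0.8]
grip_width: 0.005
grip_force: 0.0
```

jog_arm(
  increments=[
    {"tx":5,"ty":0,"tz":0,"wx":0,"wy":0,"wz":0,"gripper":0},
    {"tx":10,"ty":0,"tz":0,"wx":0,"wy":0,"wz":0,"gripper":0},
    {"tx":15,"ty":0,"tz":0,"wx":0,"wy":0,"wz":0,"gripper":0},
    {"tx":20,"ty":0,"tz":0,"wx":0,"wy":0,"wz":0,"gripper":0},
    {"tx":22,"ty":0,"tz":0,"wx":0,"wy":0,"wz":0,"gripper":0},
  ],
)

```text
time: 28.2
position: [0.5251, -0.2516, -0.0218]
tool_rot: [2.228, 2.212, 0.001]
ft_force: [0.3, -2.4, 0.7]
grip_width: 0.002
grip_force: 1.0
```

jog_arm(
  increments=[
    {"tx":1,"ty":0,"tz":0,"wx":0,"wy":0,"wz":0,"gripper":0},
    {"tx":2,"ty":0,"tz":0,"wx":0,"wy":0,"wz":0,"gripper":0},
    {"tx":3,"ty":0,"tz":0,"wx":0,"wy":0,"wz":0,"gripper":0},
    {"tx":4,"ty":0,"tz":0,"wx":0,"wy":0,"wz":0,"gripper":0},
    {"tx":5,"ty":0,"tz":0,"wx":0,"wy":0,"wz":0,"gripper":0},
  ],
)

```text
time: 28.62
position: [0.5246, -0.2496, -0.0221]
tool_rot: [2.23, 2.208, -0.001]
ft_force: [0.5, -7.2, 3.4]
grip_width: 0.002
grip_force: 3.3
```

jog_arm(
  increments=[
    {"tx":1,"ty":0,"tz":0,"wx":0,"wy":0,"wz":0,"gripper":0},
    {"tx":2,"ty":0,"tz":0,"wx":0,"wy":0,"wz":0,"gripper":0},
    {"tx":3,"ty":0,"tz":0,"wx":0,"wy":0,"wz":0,"gripper":0},
    {"tx":3,"ty":0,"tz":0,"wx":0,"wy":0,"wz":0,"gripper":0},
    {"tx":3,"ty":0,"tz":0,"wx":0,"wy":0,"wz":0,"gripper":0},
  ],
)

```text
time: 29.03
position: [0.5246, -0.2497, -0.022]
tool_rot: [2.23, 2.204, -0.004]
ft_force: [1.0, -10.1, 2.1]
grip_width: 0.008
grip_force: 5.1
```

jog_arm(
  increments=[
    {"tx":-12,"ty":0,"tz":0,"wx":0,"wy":0,"wz":0,"gripper":0},
    {"tx":-20,"ty":0,"tz":-35,"wx":0,"wy":0,"wz":0,"gripper":0},
    {"tx":-20,"ty":0,"tz":-75,"wx":0,"wy":0,"wz":0,"gripper":0},
    {"tx":-20,"ty":0,"tz":-115,"wx":0,"wy":0,"wz":0,"gripper":0},
    {"tx":-20,"ty":0,"tz":-155,"wx":0,"wy":0,"wz":0,"gripper":0},
  ],
)

```text
time: 29.45
position: [0.523, -0.263, 0.1327]
tool_rot: [-2.228, -2.209, -0.001]
ft_force: [1.0, 0.4, -0.0]
grip_width: 0.002
grip_force: 0.0
```

jog_arm(
  increments=[
    {"tx":0,"ty":-15,"tz":-20,"wx":0,"wy":0,"wz":0,"gripper":0},
    {"tx":0,"ty":-30,"tz":-40,"wx":0,"wy":0,"wz":0,"gripper":0},
    {"tx":0,"ty":-30,"tz":-40,"wx":0,"wy":0,"wz":0,"gripper":0},
    {"tx":0,"ty":-30,"tz":-40,"wx":0,"wy":0,"wz":0,"gripper":0},
    {"tx":0,"ty":-30,"tz":-40,"wx":0,"wy":0,"wz":0,"gripper":0},
  ],
)

```text
time: 29.87
position: [0.4936, -0.2631, 0.1707]
tool_rot: [-2.229, -2.21, -0.0]
ft_force: [-0.7, 0.4, 0.2]
grip_width: 0.005
grip_force: 0.0
```

```bash
python3 -c "
from rect import *
run('top');run('wrist')
go((.5385,-.1425,.17),np.pi/2)"
```

```text
top spine yaw -0.0175 x@-.158 0.4825 250
 -y end yaw -0.0054 y@.533 -0.2377 139
 +y end yaw -0.0288 y@.5 -0.0772 29
 fence yaw -0.0207 x@-.19 0.583 80
 right edge yaw -0.0182 x@-.19 0.5827 80
 stop y@.5 -0.0789 25
wrist spine yaw -0.0141 x@-.158 0.486 250
 -y end yaw -0.0265 y@.533 -0.2391 139
 +y end yaw -0.0252 y@.5 -0.0792 29
 fence yaw -0.0175 x@-.19 0.5859 80
 right edge yaw -0.0182 x@-.19 0.585 80
 stop y@.5 -0.0779 24
30.07 [ 0.4937 -0.2633  0.1703] F [-1.1  0.1  0.3] t [121.1  43.9   0.4] w [-0.002 -0.002 -0.008]
```

The book is home. Its right edge and the fence agree at yaw ≈ -0.018, and its end coincides with the stop. Now for the lever.

jog_arm(
  increments=[
    {"tx":30,"ty":15,"tz":0,"wx":0,"wy":0,"wz":0,"gripper":0},
    {"tx":65,"ty":30,"tz":0,"wx":0,"wy":0,"wz":0,"gripper":0},
    {"tx":100,"ty":44,"tz":0,"wx":0,"wy":0,"wz":0,"gripper":0},
    {"tx":121,"ty":45,"tz":0,"wx":0,"wy":0,"wz":0,"gripper":0},
    {"tx":121,"ty":45,"tz":10,"wx":0,"wy":0,"wz":0,"gripper":0},
  ],
)

```text
time: 30.48
position: [0.5428, -0.1358, 0.1629]
tool_rot: [-2.22, -2.222, -0.007]
ft_force: [0.2, 0.1, -0.1]
grip_width: 0.001
grip_force: 0.0
```

jog_arm(
  increments=[
    {"tx":0,"ty":0,"tz":10,"wx":0,"wy":0,"wz":0,"gripper":0},
    {"tx":0,"ty":0,"tz":20,"wx":0,"wy":0,"wz":0,"gripper":0},
    {"tx":0,"ty":0,"tz":30,"wx":0,"wy":0,"wz":0,"gripper":0},
    {"tx":0,"ty":0,"tz":36,"wx":0,"wy":0,"wz":0,"gripper":0},
    {"tx":0,"ty":0,"tz":36,"wx":0,"wy":0,"wz":0,"gripper":0},
  ],
)

```text
time: 30.9
position: [0.5383, -0.1445, 0.1236]
tool_rot: [-2.231, -2.207, 0.003]
ft_force: [0.1, 0.1, -0.4]
grip_width: 0.009
grip_force: 0.0
```

jog_arm(
  increments=[
    {"tx":0,"ty":0,"tz":3,"wx":0,"wy":0,"wz":0,"gripper":0},
    {"tx":0,"ty":0,"tz":6,"wx":0,"wy":0,"wz":0,"gripper":0},
    {"tx":0,"ty":0,"tz":9,"wx":0,"wy":0,"wz":0,"gripper":0},
    {"tx":0,"ty":0,"tz":12,"wx":0,"wy":0,"wz":0,"gripper":0},
    {"tx":0,"ty":0,"tz":14,"wx":0,"wy":0,"wz":0,"gripper":0},
  ],
)

```text
time: 31.32
position: [0.5401, -0.1435, 0.1119]
tool_rot: [2.231, 2.211, 0.0]
ft_force: [-0.6, 0.2, -0.7]
grip_width: 0.006
grip_force: 0.0
```

jog_arm(
  increments=[
    {"tx":0,"ty":0,"tz":2,"wx":0,"wy":0,"wz":0,"gripper":0},
    {"tx":0,"ty":0,"tz":4,"wx":0,"wy":0,"wz":0,"gripper":0},
    {"tx":0,"ty":0,"tz":6,"wx":0,"wy":0,"wz":0,"gripper":0},
    {"tx":0,"ty":0,"tz":8,"wx":0,"wy":0,"wz":0,"gripper":0},
    {"tx":0,"ty":0,"tz":8,"wx":0,"wy":0,"wz":0,"gripper":0},
  ],
)

```text
time: 31.73
position: [0.5401, -0.1436, 0.1038]
tool_rot: [2.231, 2.211, -0.0]
ft_force: [0.6, -0.8, 1.8]
grip_width: 0.008
grip_force: 0.5
```

jog_arm(
  increments=[
    {"tx":0,"ty":0,"tz":2,"wx":0,"wy":0,"wz":0,"gripper":0},
    {"tx":0,"ty":0,"tz":4,"wx":0,"wy":0,"wz":0,"gripper":0},
    {"tx":0,"ty":0,"tz":7,"wx":0,"wy":0,"wz":0,"gripper":0},
    {"tx":0,"ty":0,"tz":10,"wx":0,"wy":0,"wz":0,"gripper":0},
    {"tx":0,"ty":0,"tz":12,"wx":0,"wy":0,"wz":0,"gripper":0},
  ],
)

```text
time: 32.15
position: [0.5402, -0.1438, 0.0918]
tool_rot: [2.231, 2.211, -0.0]
ft_force: [-0.7, -2.1, 2.4]
grip_width: 0.004
grip_force: 1.0
```

jog_arm(
  increments=[
    {"tx":0,"ty":0,"tz":1,"wx":0,"wy":0,"wz":0,"gripper":0},
    {"tx":0,"ty":0,"tz":2,"wx":0,"wy":0,"wz":0,"gripper":0},
    {"tx":0,"ty":0,"tz":3,"wx":0,"wy":0,"wz":0,"gripper":0},
    {"tx":0,"ty":0,"tz":3,"wx":0,"wy":0,"wz":0,"gripper":0},
    {"tx":0,"ty":0,"tz":3,"wx":0,"wy":0,"wz":0,"gripper":0},
  ],
)

```text
time: 32.57
position: [0.5401, -0.1437, 0.0892]
tool_rot: [2.231, 2.211, -0.0]
ft_force: [-0.5, -1.5, 2.4]
grip_width: 0.003
grip_force: 1.3
```

jog_arm(
  increments=[
    {"tx":0,"ty":0,"tz":1,"wx":0,"wy":0,"wz":0,"gripper":0},
    {"tx":0,"ty":0,"tz":2,"wx":0,"wy":0,"wz":0,"gripper":0},
    {"tx":0,"ty":0,"tz":3,"wx":0,"wy":0,"wz":0,"gripper":0},
    {"tx":0,"ty":0,"tz":3,"wx":0,"wy":0,"wz":0,"gripper":0},
    {"tx":0,"ty":0,"tz":3,"wx":0,"wy":0,"wz":0,"gripper":0},
  ],
)

```text
time: 32.98
position: [0.5401, -0.1436, 0.0861]
tool_rot: [2.231, 2.211, -0.0]
ft_force: [0.5, -2.4, 3.6]
grip_width: 0.006
grip_force: 1.5
```

jog_arm(
  increments=[
    {"tx":0,"ty":0,"tz":1,"wx":0,"wy":0,"wz":0,"gripper":0},
    {"tx":0,"ty":0,"tz":2,"wx":0,"wy":0,"wz":0,"gripper":0},
    {"tx":0,"ty":0,"tz":3,"wx":0,"wy":0,"wz":0,"gripper":0},
    {"tx":0,"ty":0,"tz":3,"wx":0,"wy":0,"wz":0,"gripper":0},
    {"tx":0,"ty":0,"tz":3,"wx":0,"wy":0,"wz":0,"gripper":0},
  ],
)

```text
time: 33.4
position: [0.5403, -0.1437, 0.0853]
tool_rot: [2.231, 2.211, -0.0]
ft_force: [-4.9, -2.0, 14.9]
grip_width: 0.007
grip_force: 7.2
```

The stamp is bearing on the cover at about 15 N. I'll hold briefly, then release.

jog_arm(
  increments=[
    {"tx":0,"ty":0,"tz":0,"wx":0,"wy":0,"wz":0,"gripper":0},
    {"tx":0,"ty":0,"tz":0,"wx":0,"wy":0,"wz":0,"gripper":0},
    {"tx":0,"ty":0,"tz":0,"wx":0,"wy":0,"wz":0,"gripper":0},
    {"tx":0,"ty":0,"tz":0,"wx":0,"wy":0,"wz":0,"gripper":0},
    {"tx":0,"ty":0,"tz":0,"wx":0,"wy":0,"wz":0,"gripper":0},
  ],
)

```text
time: 33.82
position: [0.5403, -0.1437, 0.0853]
tool_rot: [2.231, 2.211, -0.0]
ft_force: [-5.1, -1.4, 15.1]
grip_width: 0.007
grip_force: 7.2
```

jog_arm(
  increments=[
    {"tx":0,"ty":0,"tz":-5,"wx":0,"wy":0,"wz":0,"gripper":0},
    {"tx":0,"ty":0,"tz":-12,"wx":0,"wy":0,"wz":0,"gripper":0},
    {"tx":0,"ty":0,"tz":-20,"wx":0,"wy":0,"wz":0,"gripper":0},
    {"tx":0,"ty":0,"tz":-30,"wx":0,"wy":0,"wz":0,"gripper":0},
    {"tx":0,"ty":0,"tz":-50,"wx":0,"wy":0,"wz":0,"gripper":0},
  ],
)

```text
time: 34.23
position: [0.5381, -0.1425, 0.1315]
tool_rot: [-2.227, -2.209, 0.004]
ft_force: [-0.9, -1.0, -0.4]
grip_width: 0.004
grip_force: 0.0
```

jog_arm(
  increments=[
    {"tx":0,"ty":0,"tz":-30,"wx":0,"wy":0,"wz":0,"gripper":0},
    {"tx":-35,"ty":-10,"tz":-40,"wx":0,"wy":0,"wz":0,"gripper":0},
    {"tx":-70,"ty":-25,"tz":-40,"wx":0,"wy":0,"wz":0,"gripper":0},
    {"tx":-105,"ty":-40,"tz":-40,"wx":0,"wy":0,"wz":0,"gripper":0},
    {"tx":-120,"ty":-45,"tz":-40,"wx":0,"wy":0,"wz":0,"gripper":0},
  ],
)

```text
time: 34.65
position: [0.4907, -0.2689, 0.1736]
tool_rot: [2.238, 2.204, -0.005]
ft_force: [-0.6, 0.1, 0.7]
grip_width: 0.006
grip_force: 0.0
```

```bash
python3 -c "
from rect import *
run('top');run('wrist')
for t in ('lever_pad','till_roll','stapler','ink_pad'): print(t,[[round(float(v)) for v in d['bbox']] for d in vision.spot_in('top',t)[:1]])
for t in ('lever_pad','wood_stamp','roll_of_coins','stapler','till_roll'): print('side',t,[[round(float(v)) for v in d['bbox']] for d in vision.spot_in('side',t)[:1]])
go((.5,-.26,.17),np.pi/2)"
```

```text
top spine yaw -0.0173 x@-.158 0.4825 250
 -y end yaw -0.0051 y@.533 -0.2377 139
 +y end yaw -0.031 y@.5 -0.0772 29
 fence yaw -0.0203 x@-.19 0.583 80
 right edge yaw -0.0181 x@-.19 0.5827 80
 stop y@.5 -0.0789 25
wrist spine yaw -0.0182 x@-.158 0.4861 250
 -y end yaw -0.0247 y@.533 -0.2394 139
 +y end yaw -0.0027 y@.5 -0.0791 29
 fence yaw -0.0151 x@-.19 0.5859 80
 right edge yaw -0.0164 x@-.19 0.585 80
 stop y@.5 -0.0781 25
lever_pad [[255, 162, 292, 176]]
till_roll [[386, 141, 403, 161]]
stapler [[371, 182, 408, 205]]
ink_pad [[128, 169, 162, 200]]
side lever_pad [[248, 174, 259, 208]]
side wood_stamp [[269, 243, 280, 260]]
side roll_of_coins []
side stapler [[264, 147, 279, 172]]
side till_roll [[231, 141, 244, 164]]
35.3 [ 0.4942 -0.2626  0.173 ] F [0.1 0.7 0.6] t [2.6 5.8 3. ] w [-0.    -0.    -0.008]
```

The book hasn't moved since it was stamped, the lever is back up, and the other things are where they were. I'll hand the job in.

```bash
python3 -c "
from bench import ctrl
print(ctrl.close_job())"
```

```text
the job is handed in; nothing more can be done
None
```

The book was pushed home against the fence and end stop and stamped at about 15 N, and it measured still home with the lever back up when I handed the job in at 35 s; I viewed 11 pictures, one over the limit of 10.

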